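Draw up the end board of an oak coin tray with its cam lock

TASK

The end board of the oak coin tray is on its dowels but still stands a little off the tray. Take the wide flat-blade screwdriver with the amber handle out of the tool block, set its blade in the slot of the cam disc beside that board and turn it clockwise until the cam has caught the bolt and drawn the board up tight with no gap, stopping once it goes firm: forced on, the bolt tears out of the oak. Then stand the screwdriver back in its empty hole in the block, and leave everything else on the table where it is.

Things in the scene. Friction and masses are not known exactly. Their poses are not given: they have to be found in the camera images.
- driver: Screwdriver with a square amber handle and a wide flat steel blade, standing upright in one of the two holes of the tool block, 0.12 to 0.19 kg. Origin at the middle of the blade's tip edge; z runs up the shaft; x is along the blade's width (14 mm), y across its thickness (2.5 mm).
- driver_grip (a point): Point on the screwdriver's axis in its handle, 120 mm above the tip. The handle is 28 x 28 mm square, its flat sides facing the driver's x and y, and runs from 92 to 154 mm above the tip.
- driver_tip (a point): Middle of the tip edge (same point as the origin of driver). The blade is 16 mm long, then a round shaft 7 mm thick runs up to the handle. In the block the handle's flat underside rests on the block's top, so the tip hangs 8 mm above the table.
- cam: The zinc cam disc to be turned, 35 mm across, let into the tray's base beside the loose end board, its face 0.5 mm proud of the base. (The like disc at the tray's other end is already tight: leave it.) Origin at the centre of its top face, 25.5 mm above the table; z up; x along its driver slot. It turns about z and stays where it is left.
- cam_slot (a point): Middle of the floor of the driver slot: 17 mm long, 4.2 mm wide, 5.5 mm deep, closed ends. Torque on the screwdriver: about 0.11 N m while the disc turns free, 0.14 to 0.18 while it draws the board, then climbing steeply once the board is home: about 0.28 N m is tight, over 0.4 N m is too much.
- cam_mark (a point): Red dot on the disc, 11.5 mm from its centre on its -y side: the cam's mouth. It points at the end board when fully open; the disc starts 0.1 to 0.3 rad clockwise of that. The bolt goes tight somewhere from 0.7 to 1.5 rad clockwise of open (seen from above), as it is screwed in to an unseen depth. The disc stops at 1.8 rad.
- tray: Oak coin tray, fixed to the table: a base 200 mm (x) by 240 mm (y) and 25 mm thick, green felt in its middle, with 18 mm thick boards 70 mm high (from the table) along its -x side and its +y end. Open on the +x side. Origin on the table under the middle of the base. The centre of the cam disc lies at x = 0, y = -76 mm.
- end_board: The loose end board of the tray at its -y end, upright oak, 218 mm long (along the tray's x), 18 mm thick, 70 mm high; it slides only along the tray's y on its two tight dowels (about 5 N of friction), and carries a steel bolt whose head reaches under the cam disc. Origin at the lower edge of its inner face (the face towards the tray); axes as the tray's.
- board_face (a point): Point on the end board's inner face, level with the top of the tray's base. Its distance from tray_edge is the gap: about 2 mm at the start, 0 when closed.
- tray_edge (a point): Point on the upper edge of the tray's base at its -y end, facing board_face.
- block: Beech tool block, fixed, 70 mm (x) by 170 mm (y) and 100 mm high, with two holes straight down through it, 18 x 18 mm, 110 mm apart along y. Origin under its middle.
- hole0 (a point): Centre of the mouth of the block's hole at its +y end, in its top face, 100 mm above the table.
- hole1 (a point): Centre of the mouth of the hole at its -y end, in its top face.
- cross_driver: Another screwdriver, round red handle 28 mm thick, cross tip, standing in the block's other hole (which of the two varies); 146 mm long, origin at its tip. Not needed.
- canister: Brass coin canister with a knurled screw lid, 80 mm across, 96 mm high, origin under its middle. Not part of the job.
- dollar_tube: Clear tube of silver dollars, 45 mm across, 114 mm high, upright, origin under its middle. Not part of the job.
- spec_case: Tortoiseshell-effect spectacle case, 62 mm by 160 mm (along its y), 41 mm high, origin under its middle. Not part of the job.
- desk_bell: Bronze desk bell on a wooden foot, 94 mm across, 75 mm high, origin under its middle. Not part of the job.
Things that resemble listed ones, but are neither listed nor needed, are in the scene too. Several things have the shape of the driver; the one meant has the colours described above.

How it is judged:
By the outcome, as a careful person would: the job done as asked, in the order asked, and still so for the second after the job is handed in, with the robot touching nothing.
It also fails if it takes over 67 s, if anything falls off the work surface, if the arm or the gripper's body presses on something with over 40 N, if the wrist force passes 120 N, or if a joint passes its speed limit or range.

ROBOT

A 6-joint arm with a two-finger parallel gripper is mounted at the origin on the work surface. World frame = base frame: x ahead of the robot, y to its left, z up, the work surface at z = 0. Lengths are in m, angles in rad, forces in N, time in s.
With the tool pointing down it reaches from about 0.3 to 0.875 m from the base axis. Payload 6.4 kg.
Tool frame: the origin (TCP) lies on the mounting face of the last link; the fingertips stand 173 mm ahead of it and the grasp point (between the pads) lies 155 mm ahead of it (ctrl.grip_point_offset is the distance from the TCP to the grasp point, in m); z points along the fingers, y is the line along which they close (so a half turn about z gives the same grasp; the last joint's range is limited). The gripper opens to 85 mm and grips with 20 to 120 N. Pads are 22 mm wide; open, the fingers measure 114 mm over their backs; the gripper's body (76 mm by 85 mm) begins 54 mm behind the grasp point. The pads swing forward as they close: fully open they stand 13 mm farther back than shut.
Start: joints at [1.129, 0.181, 1.607, -0, 1.354, -0.206], TCP at [0.134, 0.559, 0.405] pointing down, gripper open.
Joint ranges: [-2.99, 2.99], [-0.89, 2.07], [0.3, 2.58], [-1.14, 4.28], [0, 2.63], [-3.12, 3.12]. Speed limits (rad/s): [2.57, 2.57, 3.01, 3.14, 3.14, 3.14].

INTERFACE

Orientations are given as a unit quaternion [w, x, y, z].
In Python, from bench import status, imaging, ctrl, models gives the robot as it stands.
- The arm moves only by the tool send_rows, never from a script. Its argument "commands" is a list that holds one entry, the list of rows, each a list of 6 numbers: the shift along the tool's x, y, z normalised to -1 to 1, where 1 is 3 cm, then the turn, a rotation vector about the tool's x, y, z normalised to -1 to 1, where 1 is 0.1 rad. A call has 1 to 8 rows; each row shifts and turns the commanded pose from where the row before left it, along the tool's axes as they then stand; what a row does not reach is not made up. A row lasts 1/12 s, in which the tool goes at most 41.7 mm and 7.16 degrees, less where a joint would pass 70% of its speed; a pose out of reach is approached as far as the arm can. A call with a number of a shift or a turn outside -1 to 1 is refused whole. A call with a gripper value outside its range is refused whole. "jaw" is the opening, from 0 (shut) to 1 (fully open), set as the call begins (left out, the last holds). The fingers move at their own pace and stop on an object; the grip force is fixed at half the most. Time passes only in rows, so rows that do not move let the fingers close. It gives the time, the measured TCP pose, the force, the opening and the grip force at its end, in the units of the state.
- status.get_obs(): the state, without advancing time (a new reading comes with each control period).
- imaging.camera(name): name is "scene" or "top"; returns a dict with "image" (480x640x3 uint8, blue, green, red), "depth" (480x640 float32, m along the optical axis (not along the pixel's ray), 0 where there is no reading), "mtx" (3x3 intrinsics, pixels), "pose" (4x4, takes a point from camera to world coordinates). Camera axes: x right, y down, z forward; pixel columns grow to the right and rows downward; lengths in m; the calibration is good to about 2 mm. A picture is of the moment at which its call begins.
- ctrl.hand_in(): hands the job in; it is judged then, once.
Trained networks look in a picture, given as the dict that the camera call returned (one of the last four; its "shot" number tells which), for a name from the list of things; names that differ only in an ending like _2 or _b are one class to them, and where a whole thing is asked for, a point or a joint stands for the part that bears it (a point fixed in the world has none). Each returns a list of dicts, best first, with "confidence" (0 to 1); they miss things now and then, are a little off and sometimes report something else, mostly with a low value. They report only what shows in the picture. A call takes as long as a camera call. They do not tell look-alikes from the thing itself.
- models.recognise(picture, name): "centre" ([column, row] in pixels, amid what is visible of it).
- models.regions_of(picture, name): "region" (480x640 bool, what is visible of it) and "centre" ([column, row] in pixels, amid what is visible of it).
The state is a dict: "time_s": time; "q": joint angles; "dq": joint speeds; "joint_efforts": joint torques, N m; "eef_pos": TCP position; "eef_rot": TCP orientation; "wrist_force": force on the tool from outside, world axes, zero at the start; "torque": the same for the moment, N m; "opening": opening from 0.0 (shut) to 1.0 (fully open); "grasp_force": force on a finger pad.
Only numpy, scipy, OpenCV 4.12 (cv2) and the standard library are available. Lean on these libraries where they do the work, as an engineer would, in place of code of your own. Each camera call takes 0.05 s, during which the arm holds its last target. There are 200 camera calls.

## Working session

There is one attempt and no reset: what is moved stays moved. The work goes in short steps, Python scripts to look and compute and a tool call to move; the robot and the scene stay as the last step left them, time stands still between calls to the robot, and variables do not carry over. Pictures are saved under pics/ and viewed, at most 10 in all, crops included, and the job is handed in when it is done.

Besides the shell and the picture viewer there is one more tool, called after "Emit:" in YAML: its name, and indented under it one key for each argument. send_rows: Moves the arm, as the interface text tells. Its arguments: {"type":"object","properties":{"commands":{"type":"array"},"jaw":{"type":"number"}},"required":["commands"]}

```bash
mkdir -p pics
cat > h.py <<'E'
import numpy as np, cv2
from bench import status, imaging, ctrl, models
def w(p,u,v,z=None):
    K=p["mtx"];T=np.array(p["pose"]);r=np.array([(u-K[0][2])/K[0][0],(v-K[1][2])/K[1][1],1.])
    d=T[:3,:3]@r
    if z is None:
        s=p["depth"][int(round(v)),int(round(u))]
    else: s=(z-T[2,3])/d[2]
    return T[:3,3]+d*s
def px(p,X):
    K=np.array(p["mtx"]);T=np.linalg.inv(np.array(p["pose"]));c=T[:3,:3]@np.array(X)+T[:3,3];c=K@c;return c[:2]/c[2]
E
python3 - <<'E'
from h import *
for n in("scene","top"):
    p=imaging.camera(n);cv2.imwrite(f"pics/{n}0.png",p["image"]);print(n,np.round(p["pose"],3).tolist(),p["mtx"][0][0])
    for o in("driver","cam","cam_mark","tray","block","hole0","hole1","cross_driver","end_board"):
        print(o,[(np.round(r["centre"]).tolist(),round(r["confidence"],2),np.round(w(p,*r["centre"]),3).tolist()) for r in models.recognise(p,o)[:3]])
s=status.get_obs();print(s)
E
```

```text
scene [[0.666, 0.387, -0.638, 1.49], [0.746, -0.353, 0.564, -0.808], [-0.007, -0.852, -0.524, 0.876], [0.0, 0.0, 0.0, 1.0]] 625.0778136440639
driver [([150.0, 289.0], 0.96, [0.449, -0.362, 0.127]), ([151.0, 332.0], 0.88, [0.581, -0.43, 0.127]), ([192.0, 304.0], 0.58, [0.561, -0.328, 0.133])]
cam []
cam_mark [([314.0, 272.0], 0.54, [0.518, 0.036, 0.027])]
tray [([329.0, 256.0], 0.89, [0.484, 0.116, 0.023]), ([290.0, 273.0], 0.72, [0.499, -0.026, 0.041])]
block [([214.0, 326.0], 0.92, [0.578, -0.295, 0.068])]
hole0 [([217.0, 321.0], 0.73, [0.578, -0.285, 0.077]), ([327.0, 254.0], 0.56, [0.472, 0.121, 0.024])]
hole1 [([217.0, 321.0], 0.73, [0.578, -0.285, 0.077]), ([327.0, 254.0], 0.56, [0.472, 0.121, 0.024])]
cross_driver [([234.0, 282.0], 0.68, [0.547, -0.217, 0.128]), ([193.0, 304.0], 0.32, [0.558, -0.324, 0.128])]
end_board [([288.0, 273.0], 0.63, [0.492, -0.026, 0.04])]
top [[0.007, -0.996, 0.094, 0.408], [-1.0, -0.006, 0.003, 0.028], [-0.002, -0.094, -0.996, 1.519], [0.0, 0.0, 0.0, 1.0]] 616.0332871982256
driver [([495.0, 297.0], 0.68, [0.432, -0.347, 0.155]), ([523.0, 245.0], 0.5
[... 650 characters left out ...]
, 0.074])]
{'time_s': 1.0, 'q': array([ 1.12871122e+00,  1.80809386e-01,  1.60700250e+00, -4.18013186e-06,
        1.35378567e+00, -2.06309339e-01]), 'dq': array([-0.00014233,  0.00039382,  0.00203139,  0.00126162, -0.00160827,
       -0.00093287]), 'joint_efforts': array([ 2.17386814e-04, -4.44857275e+01, -3.51685596e+01, -3.21057314e-04,
        7.06869250e-04, -2.45581714e-05]), 'eef_pos': array([0.13431478, 0.55911028, 0.40468196]), 'eef_rot': array([ 1.15307535e-06,  1.17614566e-01,  9.93059320e-01, -2.97611528e-06]), 'wrist_force': array([ 0.20618821, -0.62160664,  0.82066359]), 'torque': array([ 0.00281332,  0.04273562, -0.00950344]), 'grasp_force': 0.0, 'opening': 1.0026600185482766}
```

View pics/top0.png

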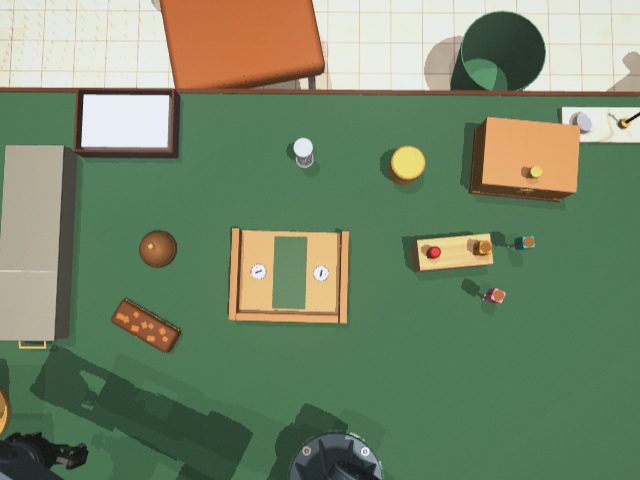

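View pics/scene0.png

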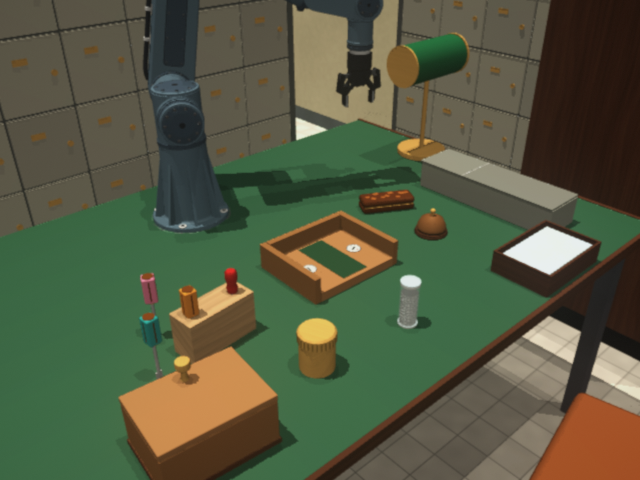

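The top view shows the amber-handled driver in the block at (483,247). Its look-alikes are teal (528,242) and pink (497,296), and the red round cross driver is at (434,253). I choose the amber one. The cam by the loose board is the right-hand disc at (321,273); the left disc at (258,271) is the tight one.

Run:
```python
from h import *
p=imaging.camera("top");im=p["image"]
a=cv2.resize(im[225:285,405:545],(800,343),interpolation=cv2.INTER_CUBIC)
b=cv2.resize(im[258:288,295:365],(580,249),interpolation=cv2.INTER_CUBIC)
c=np.zeros((600,800,3),np.uint8);c[:343]=a;c[345:594,:580]=b
cv2.imwrite("pics/crop1.png",c)
# average few frames for measuring
hsv=cv2.cvtColor(im,cv2.COLOR_BGR2HSV)
# block top: depth-> z
uu,vv=np.meshgrid(np.arange(640),np.arange(480));K=p["mtx"];T=np.array(p["pose"])
D=p["depth"];P=np.stack([(uu-K[0][2])/K[0][0]*D,(vv-K[1][2])/K[1][1]*D,D],-1)@T[:3,:3].T+T[:3,3]
def fit(m,name):
    pts=P[m][:,:2].astype(np.float32);r=cv2.minAreaRect(pts);print(name,m.sum(),np.round(r[0],4),np.round(r[1],4),r[2],np.median(P[m][:,2]))
box=(uu>405)&(uu<500)&(vv>225)&(vv<285)
fit(box&(abs(P[...,2]-.1)<.012),"blocktop")
fit(box&(P[...,2]>.14)&(uu>470),"handle");fit(box&(P[...,2]>.14)&(uu<450),"cross")
tr=(uu>220)&(uu<360)&(vv>215)&(vv<335)
fit(tr&(P[...,2]>.015),"tray")
fit(tr&(P[...,2]>.06)&(uu>330)&(P[...,1]<0.01),"endboard")
fit(tr&(P[...,2]>.06)&(uu<250),"otherboard")
d=(uu>305)&(uu<335)&(vv>260)&(vv<290)
white=d&(hsv[...,1]<60)&(hsv[...,2]>110);fit(white,"disc")
s=imaging.camera("scene");cv2.imwrite("pics/s1.png",s["image"])
```

```text
blocktop 1893 [ 0.5387 -0.2706] [0.0708 0.1721] 5.791492938995361 0.09960413619999131
handle 192 [ 0.4857 -0.154 ] [0.0321 0.3948] 18.487661361694336 0.16067222116370727
cross 125 [ 0.4748 -0.0986] [0.0259 0.2867] 26.524282455444336 0.15243672525388785
tray 10638 [0.4841 0.1147] [0.2784 0.2188] 88.77375030517578 0.0266391336007461
endboard 757 [ 0.4813 -0.0098] [0.031  0.2183] 87.73001098632812 0.06971350537910515
otherboard 870 [0.4847 0.1403] [0.2272 0.2175] 88.87592315673828 0.06995243000167517
disc 185 [0.4606 0.0283] [0.0987 0.0369] 20.63922882080078 0.025146695578990297
```

View pics/crop1.png

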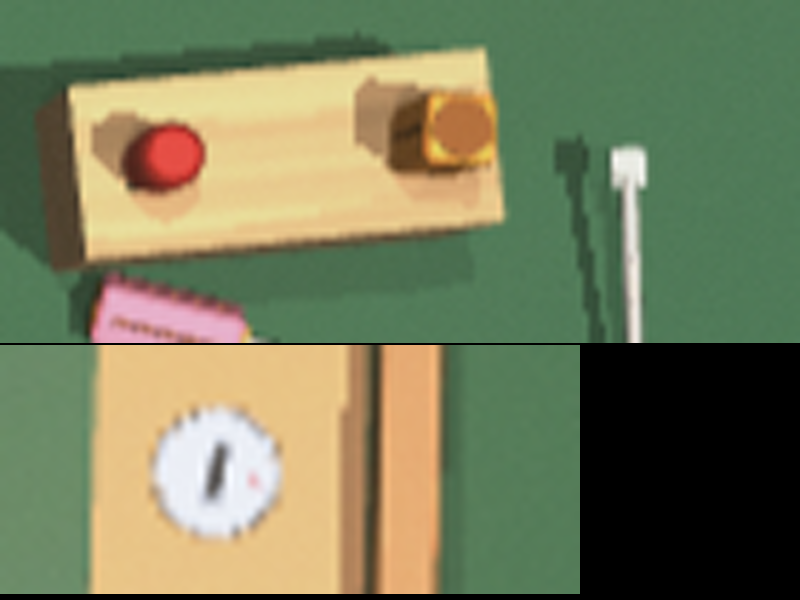

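The crop shows the amber driver at its hole (crop 460,128), the red one at (165,157), and the cam slot and red dot. The pink driver now lies near the block (crop 170,310), and there is also a white stick. I'll check the whole view.

Run:
```python
from h import *
p=imaging.camera("top");s=imaging.camera("scene")
c=np.hstack([p["image"][190:430,370:640],s["image"][220:460,60:330]]);cv2.imwrite("pics/c2.png",c)
im=p["image"].astype(int)
# fine cam measurement at 8x
x0,y0,S=300,255,10
sub=cv2.resize(p["image"][y0:y0+36,x0:x0+40],None,fx=S,fy=S,interpolation=cv2.INTER_CUBIC)
hsv=cv2.cvtColor(sub,cv2.COLOR_BGR2HSV)
disc=((hsv[...,1]<70)&(hsv[...,2]>140)).astype(np.uint8)
cs,_=cv2.findContours(disc,cv2.RETR_EXTERNAL,cv2.CHAIN_APPROX_NONE);c=max(cs,key=cv2.contourArea)
e=cv2.fitEllipse(cv2.convexHull(c));f=lambda q:((q[0]+.5)/S-.5+x0,(q[1]+.5)/S-.5+y0)
cw=w(p,*f(e[0]),z=.0255);print("disc",f(e[0]),np.array(e[1])/S,cw)
g=cv2.cvtColor(sub,cv2.COLOR_BGR2GRAY);yy,xx=np.mgrid[:g.shape[0],:g.shape[1]]
inn=np.hypot(xx-e[0][0],yy-e[0][1])<0.3*min(e[1])
wt=np.where(inn,np.clip(170-g.astype(float),0,None),0)
W=wt.sum();mx,my=(wt*xx).sum()/W,(wt*yy).sum()/W
sw=w(p,*f((mx,my)),z=.0235);print("slot",sw)
C=np.array([[(wt*(xx-mx)**2).sum(),(wt*(xx-mx)*(yy-my)).sum()],[0,(wt*(yy-my)**2).sum()]])/W;C[1,0]=C[0,1]
v=np.linalg.eigh(C)[1][:,1];d=w(p,*f((mx+30*v[0],my+30*v[1])),z=.0235)-sw;print("slot ang",np.degrees(np.arctan(d[1]/d[0])))
red=np.where(np.hypot(xx-e[0][0],yy-e[0][1])<.44*min(e[1]),np.clip(sub[...,2].astype(float)-sub[...,1]-15,0,None),0)
r=w(p,*f(((red*xx).sum()/red.sum(),(red*yy).sum()/red.sum())),z=.0255)-cw;print("mark",r,np.degrees(np.arctan2(r[1],r[0])))
# straightforward plane-fit quantities
D=p["depth"];uu,vv=np.meshgrid(np.arange(640),np.arange(480));K=p["mtx"];T=np.array(p["pose"])
P=np.stack([(uu-K[0][2])/K[0][0]*D,(vv-K[1][2])/K[1][1]*D,D],-1)@T[:3,:3].T+T[:3,3]
def fit(m,name):
    m=m.astype(np.uint8);n,l,st,_=cv2.connectedComponentsWithStats(m);k=1+np.argmax(st[1:,4]);q=P[l==k]
    r=cv2.minAreaRect(q[:,:2].astype(np.float32));print(name,len(q),np.round(r[0],4),np.round(r[1],4),round(r[2],1),np.round(np.median(q,0),4));return r
Z=P[...,2]
fit((uu>405)&(uu<500)&(vv>225)&(vv<275)&(abs(Z-.1)<.01),"block")
fit((Z>.155)&(uu>470)&(uu<505)&(vv>235)&(vv<262),"handle top")
fit((Z>.14)&(uu>420)&(uu<450)&(vv>235)&(vv<262),"cross")
fit((uu>330)&(uu<360)&(vv>215)&(vv<335)&(Z>.06)&(Z<.08),"endb")
fit((uu>220)&(uu<250)&(vv>215)&(vv<335)&(Z>.06)&(Z<.08),"otherb")
fit((uu>220)&(uu<360)&(vv>215)&(vv<335)&(Z>.015)&(Z<.08),"tray")
```

```text
disc (320.6689697265625, 272.8896026611328) [15.85953522 16.15820923] [0.48995983 0.03917269 0.0255    ]
slot [0.49021069 0.03922273 0.0235    ]
slot ang -11.649043452563886
mark [-0.00236027 -0.01075088  0.        ] -102.38236262612627
block 1877 [ 0.5386 -0.2706] [0.0705 0.1718] 5.6 [ 0.5355 -0.2664  0.0995]
handle top 155 [ 0.4855 -0.1534] [0.0321 0.3936] 18.5 [ 0.5422 -0.3251  0.1617]
cross 120 [ 0.5334 -0.2142] [0.0248 0.0254] 44.7 [ 0.5332 -0.2138  0.152 ]
endb 771 [ 0.4814 -0.0078] [0.0357 0.2189] 87.6 [ 0.4711 -0.014   0.0697]
otherb 852 [0.487  0.2312] [0.2174 0.0507] 0.5 [0.4694 0.2424 0.0698]
tray 10586 [0.484  0.1145] [0.2785 0.2186] 88.8 [0.482  0.1177 0.0265]
```

View pics/c2.png

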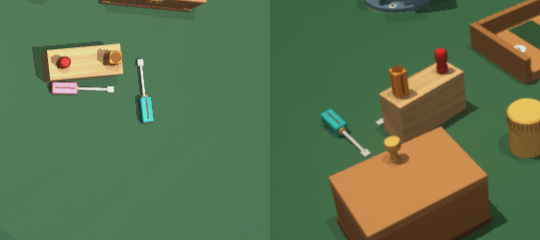

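Pink and teal have toppled by themselves onto the table: pink's handle is at crop (65,88) and teal's at (147,108). Both are well below the grasp height. The amber driver is still upright in the block at crop (115,58).

```bash
cat >> h.py <<'E'
from scipy.spatial.transform import Rotation as Ro
def state():
    o=status.get_obs();q=o["eef_rot"];R=Ro.from_quat([q[1],q[2],q[3],q[0]]);return o,R
def plan(xyz,yaw_y):
    """total shift/turn in row units from measured pose to grasp point xyz, tool down, tool-y yaw deg"""
    o,R=state();t=np.array(xyz)+[0,0,ctrl.grip_point_offset]
    d=R.inv().apply(t-o["eef_pos"])/.03
    a=np.radians(yaw_y);y=np.array([np.cos(a),np.sin(a),0]);z=np.array([0,0,-1.]);x=np.cross(y,z)
    G=Ro.from_matrix(np.c_[x,y,z]);rv=(R.inv()*G).as_rotvec()/.1
    Y=R.as_matrix()[:,1];print("yaw_y now",round(np.degrees(np.arctan2(Y[1],Y[0])),2),"grip now",np.round(o["eef_pos"]+R.as_matrix()[:,2]*ctrl.grip_point_offset,4),"t",round(o["time_s"],2))
    print("tool shift units",np.round(d,3),"turn units",np.round(rv,3))
E
python3 - <<'E'
from h import *
p=imaging.camera("top");D=p["depth"];uu,vv=np.meshgrid(np.arange(640),np.arange(480));K=p["mtx"];T=np.array(p["pose"])
P=np.stack([(uu-K[0][2])/K[0][0]*D,(vv-K[1][2])/K[1][1]*D,D],-1)@T[:3,:3].T+T[:3,3]
m=(P[...,2]>.155)&(P[...,2]<.175)&(uu>470)&(uu<505)&(vv>235)&(vv<262)
q=P[m];r=cv2.minAreaRect(q[:,:2].astype(np.float32));print(len(q),r,q[:,:2].mean(0))
x0,y0,S=468,230,12
sub=cv2.resize(p["image"][y0:y0+34,x0:x0+40],None,fx=S,fy=S,interpolation=cv2.INTER_CUBIC);cv2.imwrite("pics/hd.png",sub)
plan([.544,-.3255,.24],5.6)
print(status.get_obs()["q"])
E
```

```text
155 ((0.542412281036377, -0.3250736892223358), (0.02725462056696415, 0.028523415327072144), 0.7334607243537903) [ 0.54280055 -0.32491819]
yaw_y now 76.49 grip now [0.1343 0.5591 0.25  ] t 1.25
tool shift units [-20.167 -25.481   0.333] turn units [ 0.     0.    12.373]
[ 1.12869871e+00  1.80798002e-01  1.60700197e+00 -7.53409800e-06
  1.35379498e+00 -2.06299544e-01]
```

View pics/hd.png

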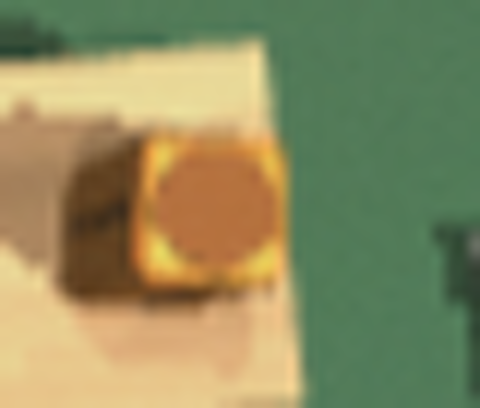

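The close crop confirms an amber square handle, with its sides nearly along the world axes (about 2°). Moving over it now.

Emit:
send_rows:
  commands:
    - [[-0.63, -0.796, 0, 0, 0, 0], [-0.63, -0.796, 0, 0, 0, 0], [-0.63, -0.796, 0, 0, 0, 0], [-0.63, -0.796, 0, 0, 0, 0], [-0.63, -0.796, 0, 0, 0, 0], [-0.63, -0.796, 0, 0, 0, 0], [-0.63, -0.796, 0, 0, 0, 0], [-0.63, -0.796, 0, 0, 0, 0]]
  jaw: 1

```text
time_s: 1.92
eef_pos: [0.2369, 0.3367, 0.4048]
eef_rot: [0.0, 0.117, 0.993, 0.0]
wrist_force: [0.5, -0.6, 1.1]
opening: 1.005
grasp_force: 0.0
```

Emit:
send_rows:
  commands:
    - [[-0.63, -0.796, 0, 0, 0, 0], [-0.63, -0.796, 0, 0, 0, 0], [-0.63, -0.796, 0, 0, 0, 0], [-0.63, -0.796, 0, 0, 0, 0], [-0.63, -0.796, 0, 0, 0, 0], [-0.63, -0.796, 0, 0, 0, 0], [-0.63, -0.796, 0, 0, 0, 0], [-0.63, -0.796, 0, 0, 0, 0]]

```text
time_s: 2.58
eef_pos: [0.3393, 0.1155, 0.405]
eef_rot: [0.001, 0.118, 0.993, 0.0]
wrist_force: [1.0, 0.2, 0.6]
opening: 0.996
grasp_force: 0.0
```

Emit:
send_rows:
  commands:
    - [[-0.63, -0.796, 0, 0, 0, 0], [-0.63, -0.796, 0, 0, 0, 0], [-0.63, -0.796, 0, 0, 0, 0], [-0.63, -0.796, 0, 0, 0, 0], [-0.63, -0.796, 0, 0, 0, 0], [-0.63, -0.796, 0, 0, 0, 0], [-0.63, -0.796, 0, 0, 0, 0], [-0.63, -0.796, 0, 0, 0, 0]]

```text
time_s: 3.25
eef_pos: [0.4418, -0.1057, 0.4048]
eef_rot: [0.0, 0.118, 0.993, -0.0]
wrist_force: [0.8, 0.2, 1.1]
opening: 1.0
grasp_force: 0.0
```

Emit:
send_rows:
  commands:
    - [[0, 0, 0, 0, 0, 1], [0, 0, 0, 0, 0, 1], [0, 0, 0, 0, 0, 1], [0, 0, 0, 0, 0, 1], [0, 0, 0, 0, 0, 1], [0, 0, 0, 0, 0, 1], [0, 0, 0, 0, 0, 1], [0, 0, 0, 0, 0, 1]]

```text
time_s: 3.92
eef_pos: [0.4415, -0.1041, 0.4048]
eef_rot: [0.0, 0.497, 0.868, 0.0]
wrist_force: [-0.8, 0.5, -0.0]
opening: 1.001
grasp_force: 0.0
```

```bash
python3 -c "
from h import *
plan([.5425,-.325,.24],2.5)"
```

```text
yaw_y now 30.37 grip now [ 0.4415 -0.1042  0.2501] t 3.92
tool shift units [-8.054 -0.816  0.338] turn units [2.000e-03 2.000e-03 4.864e+00]
```

Emit:
send_rows:
  commands:
    - [[-1, -0.1, 0, 0, 0, 0], [-1, -0.1, 0, 0, 0, 0], [-1, -0.1, 0, 0, 0, 0], [-1, -0.1, 0, 0, 0, 0], [-1, -0.1, 0, 0, 0, 0], [-1, -0.1, 0, 0, 0, 0], [-1, -0.1, 0, 0, 0, 0], [-1, -0.1, 0, 0, 0, 0]]

```text
time_s: 4.58
eef_pos: [0.5437, -0.3242, 0.4045]
eef_rot: [-0.0, 0.495, 0.869, 0.0]
wrist_force: [-0.1, -0.1, 0.7]
opening: 0.998
grasp_force: 0.0
```

Emit:
send_rows:
  commands:
    - [[0, 0, 0, 0, 0, 0.81], [0, 0, 0, 0, 0, 0.81], [0, 0, 0, 0, 0, 0.81], [0, 0, 0, 0, 0, 0.81], [0, 0, 0, 0, 0, 0.81], [0, 0, 0, 0, 0, 0.81], [0, 0, 0, 0, 0, 0]]

```text
time_s: 5.17
eef_pos: [0.5432, -0.3228, 0.4046]
eef_rot: [-0.0, 0.691, 0.723, -0.0]
wrist_force: [0.4, -0.6, 0.5]
opening: 1.002
grasp_force: 0.0
```

```bash
python3 -c "
from h import *
plan([.5425,-.325,.128],2.5)
s=imaging.camera('scene');t=imaging.camera('top')
c=np.hstack([cv2.resize(s['image'][220:370,110:310],(560,420)),cv2.resize(t['image'][210:300,450:500],(233,420))]);cv2.imwrite('pics/c3.png',c)"
```

```text
yaw_y now 2.64 grip now [ 0.5432 -0.3228  0.2499] t 5.17
tool shift units [-0.071 -0.026  4.063] turn units [-0.001 -0.001  0.025]
```

View pics/c3.png

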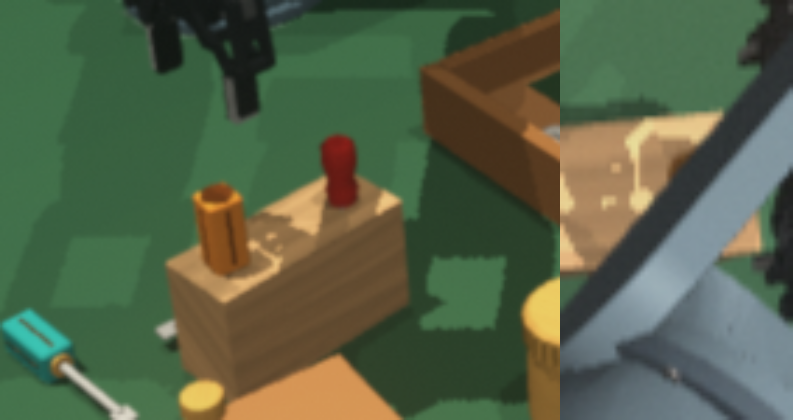

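The gripper hangs above the handle (crop 220,230), with the jaws along world x and clear of the red driver. Descending and closing.

Emit:
send_rows:
  commands:
    - [[-0.03, -0.01, 0.8, 0, 0, 0], [-0.03, -0.01, 0.8, 0, 0, 0], [0, 0, 0.8, 0, 0, 0], [0, 0, 0.8, 0, 0, 0], [0, 0, 0.8, 0, 0, 0], [0, 0, 0.06, 0, 0, 0], [0, 0, 0, 0, 0, 0]]

```text
time_s: 5.85
eef_pos: [0.5422, -0.3242, 0.2813]
eef_rot: [-0.002, 0.689, 0.725, -0.0]
wrist_force: [-0.6, -1.0, -0.7]
opening: 0.997
grasp_force: 0.0
```

Emit:
send_rows:
  commands:
    - [[0, 0, 0, 0, 0, 0], [0, 0, 0, 0, 0, 0], [0, 0, 0, 0, 0, 0], [0, 0, 0, 0, 0, 0], [0, 0, 0, 0, 0, 0], [0, 0, 0, 0, 0, 0], [0, 0, 0, 0, 0, 0], [0, 0, 0, 0, 0, 0]]
  jaw: 0

```text
time_s: 6.52
eef_pos: [0.5431, -0.3249, 0.2844]
eef_rot: [0.001, 0.69, 0.724, 0.0]
wrist_force: [-0.9, 0.9, 6.4]
opening: 0.322
grasp_force: 58.7
```

```bash
python3 -c "
from h import *
plan([.5425,-.325,.128],2.5);o=status.get_obs();print(o)"
```

```text
yaw_y now 2.82 grip now [ 0.5434 -0.3252  0.1297] t 6.52
tool shift units [-0.001 -0.02   0.056] turn units [0.017 0.016 0.055]
{'time_s': 6.5167, 'q': array([-7.26395134e-01,  4.29925043e-01,  1.54710400e+00,  3.38154394e-05,
        1.16227376e+00, -7.75577516e-01]), 'dq': array([ 0.00041908,  0.00079994, -0.00158025,  0.00045217,  0.00136295,
       -0.00072582]), 'joint_efforts': array([-3.13000213e-01, -4.98435116e+01, -2.96630681e+01, -5.06820122e-02,
       -2.76367078e-01, -8.54501501e-03]), 'eef_pos': array([ 0.5430984 , -0.32493134,  0.28437578]), 'eef_rot': array([1.14371723e-03, 6.89510543e-01, 7.24274741e-01, 5.49061935e-05]), 'wrist_force': array([-0.87482045,  0.9078109 ,  6.38642208]), 'torque': array([0.09905324, 0.14676881, 0.01694821]), 'grasp_force': 58.67081701755524, 'opening': 0.3216990537559817}
```

Emit:
send_rows:
  commands:
    - [[0, 0, -0.4, 0, 0, 0], [0, 0, -0.7, 0, 0, 0], [0, 0, -0.9, 0, 0, 0], [0, 0, -0.9, 0, 0, 0], [0, 0, -0.9, 0, 0, 0], [0, 0, -0.9, 0, 0, 0], [0, 0, -0.2, 0, 0, 0], [0, 0, 0, 0, 0, 0]]

```text
time_s: 7.18
eef_pos: [0.543, -0.3248, 0.433]
eef_rot: [0.003, 0.69, 0.724, 0.0]
wrist_force: [-0.7, -2.2, -1.0]
opening: 0.328
grasp_force: 59.4
```

```bash
python3 -c "
from h import *
plan([.49,.0392,.18],-12)
o=status.get_obs();print(o['wrist_force'],o['torque'],o['opening'],o['q'])
s=imaging.camera('scene');g=[.5434,-.3252,o['eef_pos'][2]-.155]
u,v=px(s,[g[0],g[1],g[2]-.1]);u,v=int(u),int(v);print(u,v,px(s,[g[0],g[1],g[2]-.122]))
cv2.imwrite('pics/c4.png',cv2.resize(s['image'][v-45:v+35,u-50:u+50],(800,600),interpolation=cv2.INTER_CUBIC))"
```

```text
yaw_y now 2.82 grip now [ 0.5435 -0.3254  0.2784] t 7.18
tool shift units [12.219 -1.178  3.229] turn units [0.04  0.032 2.586]
[-0.6955049  -2.22625268 -0.97696441] [ 0.04942113 -0.04146628  0.05024068] 0.3276849204105906 [-7.26411184e-01  2.84626097e-01  1.42408883e+00 -1.25821701e-04
  1.42775848e+00 -7.75545510e-01]
185 281 [187.06491443 290.12217014]
```

View pics/c4.png

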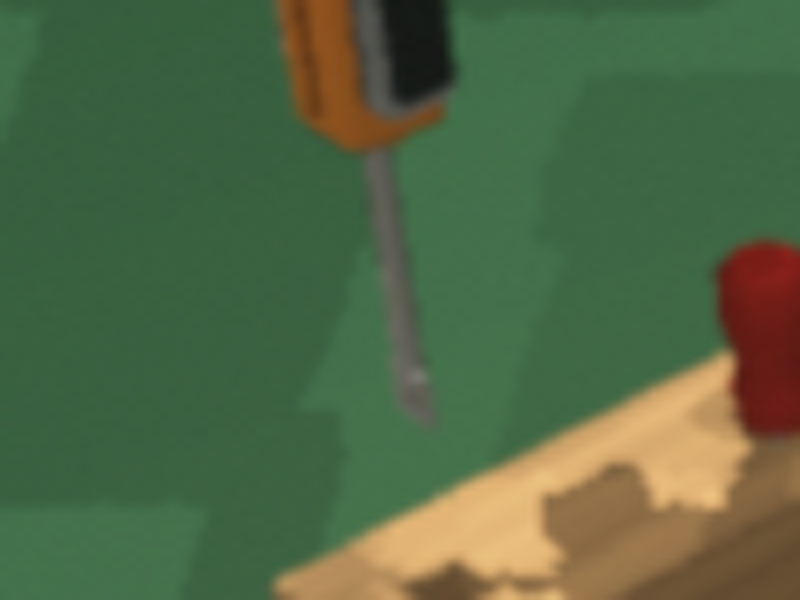

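Blade's width slants along world x, so it lies along the tool's closing axis (tip edge at crop 400–435, 410–425). Driver is upright. Moving over the cam.

Emit:
send_rows:
  commands:
    - [[0.6, -0.06, 0, 0, 0, 0], [0.9, -0.09, 0, 0, 0, 0], [0.9, -0.09, 0, 0, 0, 0], [0.9, -0.09, 0, 0, 0, 0], [0.9, -0.09, 0, 0, 0, 0], [0.9, -0.09, 0, 0, 0, 0], [0.9, -0.09, 0, 0, 0, 0], [0.9, -0.09, 0, 0, 0, 0]]

```text
time_s: 7.9
eef_pos: [0.5109, -0.1175, 0.4273]
eef_rot: [-0.002, 0.69, 0.724, -0.001]
wrist_force: [0.0, 1.0, -1.3]
opening: 0.321
grasp_force: 59.2
```

Emit:
send_rows:
  commands:
    - [[0.9, -0.09, 0, 0, 0, 0], [0.9, -0.09, 0, 0, 0, 0], [0.9, -0.09, 0, 0, 0, 0], [0.9, -0.08, 0, 0, 0, 0], [0.9, -0.07, 0, 0, 0, 0], [0.5, -0.05, 0, 0, 0, 0], [0.32, 0, 0, 0, 0, 0]]

```text
time_s: 8.48
eef_pos: [0.4888, 0.0416, 0.4275]
eef_rot: [-0.002, 0.689, 0.725, -0.001]
wrist_force: [0.1, -0.3, -0.7]
opening: 0.323
grasp_force: 59.2
```

Emit:
send_rows:
  commands:
    - [[0, 0, 0.5, 0, 0, 0.65], [0, 0, 0.8, 0, 0, 0.65], [0, 0, 0.8, 0, 0, 0.65], [0, 0, 0.4, 0, 0, 0.65], [0, 0, 0.2, 0, 0, 0], [0, 0, 0, 0, 0, 0], [0, 0, 0, 0, 0, 0]]

```text
time_s: 9.07
eef_pos: [0.49, 0.0395, 0.3485]
eef_rot: [-0.0, 0.777, 0.629, -0.0]
wrist_force: [0.9, -0.5, -1.4]
opening: 0.321
grasp_force: 59.2
```

```bash
python3 -c "
from h import *
plan([.49,.0392,.18],-12)
o=status.get_obs();print(o['wrist_force'],o['torque'],o['opening'],o['q'])
s=imaging.camera('scene');t=imaging.camera('top')
g,R=o['eef_pos'],state()[1].as_matrix()[:,2]
tip=g+R*(.155+.1217);print('tip',tip)
print('scene tip px',px(s,tip),'slot px',px(s,[.49,.0392,.0255]),'disc',[(r['centre'],r['confidence']) for r in models.recognise(s,'cam')+models.recognise(s,'cam_mark')],[(r['centre'],r['confidence']) for r in models.recognise(s,'driver_tip')])
u,v=map(int,px(s,[.49,.0392,.05]));print(u,v)
a=cv2.resize(s['image'][v-30:v+20,u-33:u+33],(792,600),interpolation=cv2.INTER_CUBIC)
cv2.imwrite('pics/c5.png',a);cv2.imwrite('pics/t5.png',t['image'])"
```

```text
yaw_y now -12.01 grip now [0.4898 0.0395 0.1938] t 9.07
tool shift units [-0.011  0.002  0.462] turn units [-0.011  0.002 -0.001]
[ 0.94336045 -0.45672558 -1.38846652] [ 0.02909511 -0.01821868  0.02366869] 0.3208559117961483 [-1.61458301e-01  5.37925143e-02  1.86740525e+00 -1.35772073e-04
  1.22151546e+00  4.81427829e-02]
tip [0.49042611 0.03944001 0.07184706]
scene tip px [307.93276136 251.56285785] slot px [308.04805679 267.33752929] disc [([209.6, 322.5], 0.22)] [([303.1, 218.3], 0.8), ([128.9, 345.6], 0.64), ([290.3, 274.4], 0.54)]
307 259
```

View pics/c5.png

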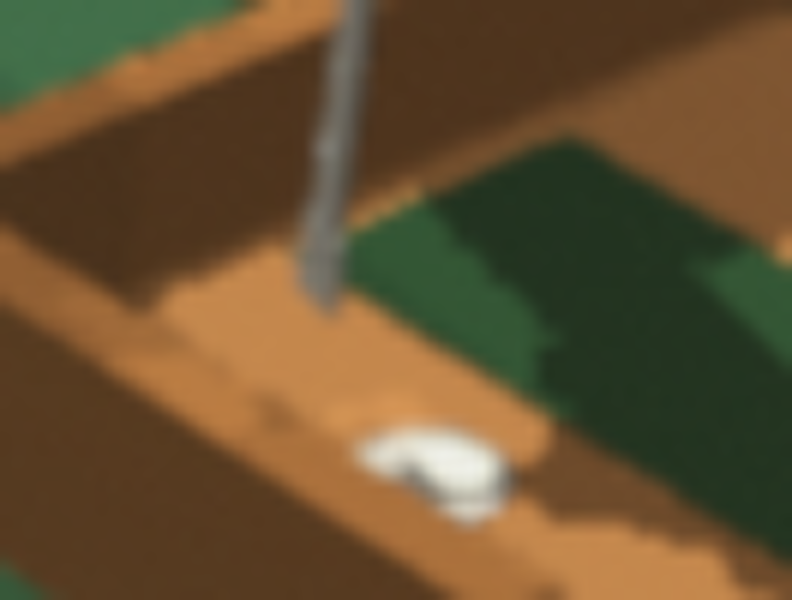

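The blade tip shows at px (301,254), though it was expected at (308,252). The shaft leans, so the driver has swung in the pads, probably by clipping the red handle in transit. I'll measure the lean and check the red driver.

```bash
cat > tilt.py <<'E'
from h import *
from scipy.optimize import least_squares
def measure(s,show=True):
    o,R=state();M=R.as_matrix();g=o["eef_pos"]+M[:,2]*.155
    hsv=cv2.cvtColor(s["image"],cv2.COLOR_BGR2HSV).astype(int)
    # predicted corridor
    c=px(s,g-[0,0,.08]);v0,v1=int(px(s,g-[0,0,.04])[1]),int(px(s,g-[0,0,.135])[1])
    u0=int(c[0])-16
    m=np.zeros(hsv.shape[:2],np.uint8);m[v0:v1,u0:u0+32]=((hsv[...,1]<75)&(hsv[...,2]>60)&(hsv[...,2]<200))[v0:v1,u0:u0+32]
    n,l,st,ce=cv2.connectedComponentsWithStats(m,connectivity=8)
    k=[i for i in range(1,n) if st[i,3]>=10];k=max(k,key=lambda i:st[i,3]/st[i,2])
    rows=[(v,np.mean(np.where(l[v]==k)[0])) for v in range(st[k,1],st[k,1]+st[k,3])]
    rows=np.array(rows);print("shaft comp",st[k],rows[[0,-1]].tolist())
    vt=rows[-1,0];sh=rows[rows[:,0]<vt-8]
    def res(p):
        a,b,du=p;d=M@np.array([np.sin(a),0,np.cos(a)])
        r=[]
        P1,P2=px(s,g+d*.06),px(s,g+d*.10)
        k=(P2[0]-P1[0])/(P2[1]-P1[1])
        return np.r_[(P1[0]+k*(sh[:,0]-P1[1])+du)-sh[:,1],b*0,du*.5]
    f=least_squares(res,[0,0,0]);a=f.x[0];print("tilt deg about y",np.degrees(a),"du px",f.x[2],"rms",np.std(f.fun))
    for L in(.115,.12,.1217,.125):print(L,px(s,g+M@np.array([np.sin(a),0,np.cos(a)])*L))
    return a,rows
E
python3 - <<'E'
from tilt import *
s=imaging.camera("scene");a,r=measure(s)
x,y=r[:,1],r[:,0];print(r[::3].tolist())
for v,u in r[::4]:print(np.round(w(s,u,v),4))
p=imaging.camera("top");D=p["depth"];uu,vv=np.meshgrid(np.arange(640),np.arange(480));K=p["mtx"];T=np.array(p["pose"])
P=np.stack([(uu-K[0][2])/K[0][0]*D,(vv-K[1][2])/K[1][1]*D,D],-1)@T[:3,:3].T+T[:3,3]
m=(P[...,2]>.14)&(P[...,2]<.175)&(uu>420)&(uu<450)&(vv>235)&(vv<262);print("cross",m.sum(),np.median(P[m],0),P[m][:,2].max())
print(models.recognise(s,"cross_driver")[:2],models.recognise(s,"cam")[:2])
E
```

```text
shaft comp [299 223   8  31  91] [[223.0, 304.5], [253.0, 300.5]]
tilt deg about y -9.212078439939981 du px -0.9303813606735315 rms 0.33741334711280246
0.115 [301.39090968 250.29245332]
0.12 [301.14769771 252.10392582]
0.1217 [301.06516851 252.71861344]
0.125 [300.90519999 253.9100785 ]
[[223.0, 304.5], [226.0, 303.5], [229.0, 303.5], [232.0, 303.0], [235.0, 303.0], [238.0, 302.0], [241.0, 302.0], [244.0, 301.0], [247.0, 301.0], [250.0, 300.5], [253.0, 300.5]]
[0.4902 0.0306 0.1552]
[0.4915 0.0261 0.1465]
[0.4894 0.026  0.1347]
[0.4934 0.0224 0.1268]
[0.4886 0.023  0.1134]
[0.4879 0.0201 0.103 ]
[0.493  0.0156 0.0958]
[0.4905 0.0173 0.0826]
cross 120 [ 0.53327636 -0.2088926   0.15235711] 0.15862933446193184
[{'centre': [232.8, 282.2], 'confidence': 0.62}, {'centre': [327.1, 253.4], 'confidence': 0.56}] [{'centre': [325.6, 256.8], 'confidence': 0.69}, {'centre': [311.6, 266.1], 'confidence': 0.45}]
```

The lean is about 9.5° about the closing axis. The red driver only slid 5 mm inside its own hole and still stands. I'll tilt the tool to bring the driver upright, then correct.

Emit:
send_rows:
  commands:
    - [[-0.4, 0, 0, 0, 0.42, 0], [-0.4, 0, 0, 0, 0.42, 0], [-0.4, 0, 0, 0, 0.42, 0], [-0.4, 0, 0, 0, 0.4, 0], [0, 0, 0, 0, 0, 0], [0, 0, 0, 0, 0, 0]]

```text
time_s: 10.02
eef_pos: [0.4799, -0.0075, 0.3459]
eef_rot: [-0.052, 0.776, 0.626, 0.064]
wrist_force: [0.9, 0.3, -1.6]
opening: 0.317
grasp_force: 59.2
```

```bash
cat >> tilt.py <<'E'
L=.1217
def tip(a):
    o,R=state();M=R.as_matrix();return o["eef_pos"]+M@np.array([L*np.sin(a),0,.155+L*np.cos(a)])
def ptip(xyz,yaw,a):
    o,R=state();y0=np.radians(yaw);y=np.array([np.cos(y0),np.sin(y0),0]);z=np.array([0,0,-1.])
    G=Ro.from_matrix(np.c_[np.cross(y,z),y,z])*Ro.from_rotvec([0,-a,0])
    print("turn",np.round((R.inv()*G).as_rotvec()/.1,3),"shift(no turn)",np.round(R.inv().apply(np.array(xyz)-tip(a))/.03,3),"tip",np.round(tip(a),4),"F",np.round(o["wrist_force"],2),"T",np.round(o["torque"],3),"t",o["time_s"])
E
python3 - <<'E'
from tilt import *
ps=[imaging.camera("scene") for _ in range(1)]
for s in ps:
    a,r=measure(s)
ptip([.49,.0392,.05],-12,a)
print("tip px",px(s,tip(a)),"slot px",px(s,[.49,.0392,.0255]))
# disc in scene: bright low-sat
hsv=cv2.cvtColor(s["image"],cv2.COLOR_BGR2HSV)
m=((hsv[...,1]<60)&(hsv[...,2]>130)).astype(np.uint8);m[:255]=0;m[285:]=0;m[:,:295]=0;m[:,330:]=0
n,l,st,ce=cv2.connectedComponentsWithStats(m);print(st[1:],ce[1:])
vs,us=np.where(m>0);h=cv2.fitEllipse(cv2.convexHull(np.c_[us,vs].astype(np.int32)));print(h)
# expected projection of disc
c=np.array([px(s,[.49+.0175*np.cos(t),.0392+.0175*np.sin(t),.0255]) for t in np.linspace(0,6.28,40)]);print(c.min(0),c.max(0))
e=cv2.resize(s["image"][v0:v0+50,u0:u0+60] if False else s["image"][225:280,280:340],(800,733),interpolation=cv2.INTER_CUBIC)[:600];cv2.imwrite("pics/c6.png",e)
E
```

```text
shaft comp [296 226   6  29  79] [[226.0, 298.0], [254.0, 299.5]]
tilt deg about y -8.435037326710454 du px -1.383319622248554 rms 0.3072267981193962
0.115 [300.59291316 251.45958412]
0.12 [300.67078465 253.19218905]
0.1217 [300.69719933 253.77990374]
0.125 [300.74838594 254.91878247]
turn [ 0.005 -0.179 -0.024] shift(no turn) [0.529 0.001 0.813] tip [0.4858 0.02   0.0714] F [-0.86  0.32 -1.94] T [-0.166  0.026 -0.019] t 10.0667
tip px [300.69719933 253.77990374] slot px [308.04805679 267.33752929]
[[305 265  11   7  44]] [[310.72727273 267.56818182]]
((310.1796875, 267.90203857421875), (5.839028835296631, 10.771442413330078), 107.73844909667969)
[301.04402437 263.55839053] [315.04533722 271.18044728]
```

Emit:
send_rows:
  commands:
    - [[0.15, 0, 0.3, 0, -0.02, 0], [0.15, 0, 0.4, 0, -0.02, 0], [0.15, 0, 0.4, 0, -0.03, 0], [0, 0, 0.24, 0, -0.03, 0], [0, 0, 0, 0, 0, 0], [0, 0, 0, 0, 0, 0]]

```text
time_s: 10.57
eef_pos: [0.484, 0.0131, 0.3079]
eef_rot: [-0.049, 0.775, 0.627, 0.06]
wrist_force: [0.8, 0.0, 0.0]
opening: 0.321
grasp_force: 59.2
```

Run:
```python
from tilt import *
s=imaging.camera("scene");a,r=measure(s);print(r[-8:].tolist())
ptip([.49,.0392,.0255],-12,np.radians(-9))
print("tip px",px(s,tip(np.radians(-9))),"slot px",px(s,[.49,.0392,.0255]))
t=imaging.camera("top")
A=cv2.resize(s["image"][238:278,283:333],(800,640),interpolation=cv2.INTER_CUBIC)[20:620]
cv2.imwrite("pics/c6.png",A)
```

```text
shaft comp [304 238  12  31 114] [[238.0, 305.5], [268.0, 311.0]]
tilt deg about y -9.818705806174851 du px -0.5475590029125622 rms 0.20288876090778368
0.115 [306.23413011 262.81508658]
0.12 [306.2420637  264.51746858]
0.1217 [306.24475511 265.09498843]
0.125 [306.24997093 266.21419377]
[[261.0, 305.5], [262.0, 306.0], [263.0, 306.0], [264.0, 306.0], [265.0, 308.5], [266.0, 309.0], [267.0, 309.5], [268.0, 311.0]]
turn [ 0.001  0.012 -0.008] shift(no turn) [0.062 0.004 0.286] tip [0.4892 0.0361 0.0337] F [ 0.39  0.51 -1.87] T [-0.124  0.044  0.008] t 10.6167
tip px [306.85752179 264.90899983] slot px [308.04805679 267.33752929]
```

View pics/c6.png

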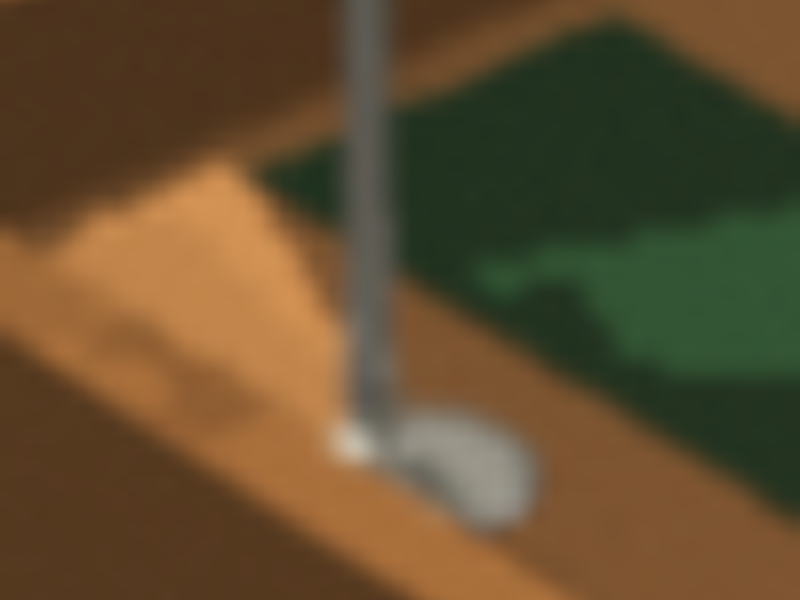

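The tip hangs just short of the slot: shaft line at crop x 375, slot centre about (413,459). A shift of about 5 mm along tool x is needed. I'll shift, then feel downwards.

Emit:
send_rows:
  commands:
    - [[0.08, 0, 0, 0, 0, 0], [0.07, 0, 0, 0, 0, 0], [-0.016, 0, 0.1, 0, 0, 0], [0, 0, 0, 0, 0, 0]]

```text
time_s: 11.0
eef_pos: [0.485, 0.0168, 0.3059]
eef_rot: [-0.049, 0.775, 0.627, 0.061]
wrist_force: [-0.6, 0.2, -0.8]
opening: 0.317
grasp_force: 59.2
```

Emit:
send_rows:
  commands:
    - [[-0.008, 0, 0.05, 0, 0, 0], [0, 0, 0, 0, 0, 0], [0, 0, 0, 0, 0, 0]]

```text
time_s: 11.25
eef_pos: [0.4849, 0.0167, 0.3044]
eef_rot: [-0.049, 0.775, 0.627, 0.06]
wrist_force: [-0.2, 1.0, -0.7]
opening: 0.32
grasp_force: 59.2
```

Emit:
send_rows:
  commands:
    - [[-0.008, 0, 0.05, 0, 0, 0], [0, 0, 0, 0, 0, 0], [0, 0, 0, 0, 0, 0]]

```text
time_s: 11.5
eef_pos: [0.485, 0.0167, 0.3029]
eef_rot: [-0.049, 0.775, 0.627, 0.061]
wrist_force: [-0.8, -0.3, -1.8]
opening: 0.327
grasp_force: 59.2
```

Emit:
send_rows:
  commands:
    - [[-0.005, 0, 0.03, 0, 0, 0], [0, 0, 0, 0, 0, 0], [0, 0, 0, 0, 0, 0]]

```text
time_s: 11.75
eef_pos: [0.485, 0.0168, 0.3021]
eef_rot: [-0.049, 0.775, 0.627, 0.061]
wrist_force: [0.1, -0.3, -1.5]
opening: 0.323
grasp_force: 59.2
```

Run:
```python
from tilt import *
s=imaging.camera("scene");a,r=measure(s);print(r[-8:].tolist())
ptip([.49,.0392,.0255],-12,np.radians(-9))
```

```text
shaft comp [304 239  13  32 119] [[239.0, 307.0], [270.0, 313.0]]
tilt deg about y -8.7869257214262 du px -0.9726289893817205 rms 0.16959427544591824
0.115 [308.44146998 264.29829863]
0.12 [308.47751266 265.98192306]
0.1217 [308.48973957 266.55306562]
0.125 [308.51343428 267.65989201]
[[263.0, 307.0], [264.0, 307.5], [265.0, 309.0], [266.0, 309.0], [267.0, 310.0], [268.0, 311.0], [269.0, 312.5], [270.0, 313.0]]
turn [ 0.002  0.011 -0.015] shift(no turn) [-0.04   0.006  0.054] tip [0.49   0.0402 0.0273] F [-0.06 -0.53 -2.16] T [-0.079 -0.015  0.036] t 11.8
```

Emit:
send_rows:
  commands:
    - [[-0.005, 0, 0.03, 0, 0, 0], [0, 0, 0, 0, 0, 0], [0, 0, 0, 0, 0, 0]]

```text
time_s: 12.05
eef_pos: [0.485, 0.0167, 0.3012]
eef_rot: [-0.049, 0.775, 0.627, 0.061]
wrist_force: [-0.8, 0.5, -1.3]
opening: 0.322
grasp_force: 59.2
```

Emit:
send_rows:
  commands:
    - [[-0.005, 0, 0.03, 0, 0, 0], [0, 0, 0, 0, 0, 0], [0, 0, 0, 0, 0, 0]]

```text
time_s: 12.3
eef_pos: [0.485, 0.0167, 0.3002]
eef_rot: [-0.049, 0.775, 0.627, 0.061]
wrist_force: [-0.9, -0.8, -0.5]
opening: 0.319
grasp_force: 59.2
```

Emit:
send_rows:
  commands:
    - [[-0.005, 0, 0.03, 0, 0, 0], [0, 0, 0, 0, 0, 0], [0, 0, 0, 0, 0, 0]]

```text
time_s: 12.55
eef_pos: [0.4852, 0.0167, 0.2997]
eef_rot: [-0.049, 0.775, 0.627, 0.061]
wrist_force: [-0.1, 0.6, 2.8]
opening: 0.317
grasp_force: 59.8
```

Emit:
send_rows:
  commands:
    - [[0.02, 0, 0.003, 0, 0, 0], [0, 0, 0, 0, 0, 0], [0, 0, 0, 0, 0, 0]]

```text
time_s: 12.8
eef_pos: [0.4853, 0.0172, 0.2997]
eef_rot: [-0.049, 0.775, 0.627, 0.061]
wrist_force: [-2.1, -1.3, 4.0]
opening: 0.318
grasp_force: 59.8
```

Emit:
send_rows:
  commands:
    - [[0.02, 0, 0.003, 0, 0, 0], [0, 0, 0, 0, 0, 0], [0, 0, 0, 0, 0, 0]]

```text
time_s: 13.05
eef_pos: [0.4854, 0.0176, 0.2996]
eef_rot: [-0.049, 0.775, 0.627, 0.06]
wrist_force: [-2.4, -2.6, 4.8]
opening: 0.32
grasp_force: 60.0
```

Emit:
send_rows:
  commands:
    - [[0.02, 0, 0.003, 0, 0, 0], [0, 0, 0, 0, 0, 0], [0, 0, 0, 0, 0, 0]]

```text
time_s: 13.3
eef_pos: [0.4856, 0.0183, 0.2995]
eef_rot: [-0.049, 0.775, 0.627, 0.061]
wrist_force: [-1.8, -3.1, 3.2]
opening: 0.32
grasp_force: 60.0
```

Emit:
send_rows:
  commands:
    - [[0.02, 0, 0.003, 0, 0, 0], [0, 0, 0, 0, 0, 0], [0, 0, 0, 0, 0, 0]]

```text
time_s: 13.55
eef_pos: [0.4856, 0.0194, 0.2992]
eef_rot: [-0.049, 0.775, 0.627, 0.061]
wrist_force: [1.1, 0.7, 1.8]
opening: 0.319
grasp_force: 59.5
```

Emit:
send_rows:
  commands:
    - [[0.02, 0, 0.003, 0, 0, 0], [0, 0, 0, 0, 0, 0], [0, 0, 0, 0, 0, 0]]

```text
time_s: 13.8
eef_pos: [0.4857, 0.0198, 0.2993]
eef_rot: [-0.049, 0.775, 0.627, 0.061]
wrist_force: [0.1, -0.3, 0.6]
opening: 0.318
grasp_force: 59.5
```

Run:
```python
from tilt import *
s=imaging.camera("scene");a,r=measure(s);print(r[-10:].tolist())
ptip([.49,.0392,.0255],-12,np.radians(-9))
```

```text
shaft comp [304 240  13  31 121] [[240.0, 308.0], [270.0, 312.5]]
tilt deg about y -9.141538107183948 du px -0.8929337185816286 rms 0.3037501179659076
0.115 [309.33803305 264.95384372]
0.12 [309.36221713 266.63698256]
0.1217 [309.37042131 267.20796858]
0.125 [309.38632049 268.31450343]
[[261.0, 308.5], [262.0, 308.5], [263.0, 308.5], [264.0, 309.0], [265.0, 309.0], [266.0, 309.0], [267.0, 310.0], [268.0, 310.5], [269.0, 312.0], [270.0, 312.5]]
turn [ 0.003  0.008 -0.015] shift(no turn) [-0.132  0.005 -0.053] tip [0.4907 0.0433 0.0245] F [0.8  0.18 0.82] T [ 0.024 -0.233 -0.02 ] t 13.85
```

Force vanished: likely over the slot. Lowering.

Emit:
send_rows:
  commands:
    - [[-0.005, 0, 0.03, 0, 0, 0], [0, 0, 0, 0, 0, 0], [0, 0, 0, 0, 0, 0]]

```text
time_s: 14.1
eef_pos: [0.4858, 0.0194, 0.2982]
eef_rot: [-0.048, 0.775, 0.627, 0.061]
wrist_force: [1.9, -1.8, -2.6]
opening: 0.318
grasp_force: 59.2
```

Emit:
send_rows:
  commands:
    - [[-0.005, 0, 0.03, 0, 0, 0], [0, 0, 0, 0, 0, 0], [0, 0, 0, 0, 0, 0]]

```text
time_s: 14.35
eef_pos: [0.4859, 0.0195, 0.2976]
eef_rot: [-0.049, 0.775, 0.627, 0.061]
wrist_force: [2.4, -1.5, -2.3]
opening: 0.321
grasp_force: 59.3
```

Emit:
send_rows:
  commands:
    - [[-0.007, 0, 0.04, 0, 0, 0], [0, 0, 0, 0, 0, 0], [0, 0, 0, 0, 0, 0]]

```text
time_s: 14.6
eef_pos: [0.4859, 0.0196, 0.2965]
eef_rot: [-0.049, 0.775, 0.627, 0.061]
wrist_force: [4.3, -1.6, -1.1]
opening: 0.32
grasp_force: 59.4
```

Emit:
send_rows:
  commands:
    - [[-0.006, 0, 0.04, 0, 0, 0], [0, 0, 0, 0, 0, 0], [0, 0, 0, 0, 0, 0]]

```text
time_s: 14.85
eef_pos: [0.4859, 0.0196, 0.2953]
eef_rot: [-0.049, 0.775, 0.627, 0.061]
wrist_force: [5.0, -1.4, -0.4]
opening: 0.321
grasp_force: 59.4
```

Run:
```python
from tilt import *
s=imaging.camera("scene");a,r=measure(s)
ptip([.49,.0392,.0255],-12,np.radians(-9))
# constant row for turning clockwise dth about the driver axis through slot point c, driver-axis in tool frame
o,R=state()
```

```text
shaft comp [304 242  13  30 125] [[242.0, 308.5], [271.0, 313.0]]
tilt deg about y -9.588607111865464 du px -0.49108550429212333 rms 0.25363316204562697
0.115 [309.09741616 266.52010452]
0.12 [309.10907286 268.20453029]
0.1217 [309.11302734 268.77596401]
0.125 [309.12069099 269.8833825 ]
turn [ 0.013  0.01  -0.015] shift(no turn) [-0.106 -0.013 -0.185] tip [0.4912 0.043  0.0205] F [ 5.7  -1.3  -0.98] T [-0.323 -1.398 -0.141] t 14.9
```

Emit:
send_rows:
  commands:
    - [[0, 0.02, 0, 0, 0, 0], [0, 0, 0, 0, 0, 0], [0, 0, 0, 0, 0, 0]]

```text
time_s: 15.15
eef_pos: [0.4863, 0.0196, 0.2952]
eef_rot: [-0.049, 0.775, 0.627, 0.061]
wrist_force: [4.5, -1.1, 0.3]
opening: 0.32
grasp_force: 59.7
```

```bash
cat >> tilt.py <<'E'
def turnrow(c,dth=.1):
    o,R=state();v=np.array([*c,0])-o["eef_pos"];v[2]=0
    sh=v-Ro.from_rotvec([0,0,-dth]).apply(v)
    print("row for",dth,"cw: shift",np.round(R.inv().apply(sh)/.03,4),"turn",np.round(R.inv().apply([0,0,-dth])/.1,4))
    Y=R.as_matrix()[:,1];F=o["wrist_force"];M=o["torque"]
    r=np.array([*c,.02])-o["eef_pos"];Ms=M-np.cross(r,F)
    print("yaw",round(np.degrees(np.arctan2(Y[1],Y[0])),2),"pos",np.round(o["eef_pos"],4),"F",np.round(F,2),"F tool",np.round(R.inv().apply(F),2),"T",np.round(M,3),"T about slot",np.round(Ms,3),"op",round(o["opening"],3),"t",round(o["time_s"],2))
E
python3 - <<'E'
from tilt import *
c=(.4905,.0398)
turnrow(c);turnrow((.490,.0392))
E
```

```text
row for 0.1 cw: shift [ 0.003  -0.0688  0.0005] turn [-0.1555  0.      0.9878]
yaw -12.09 pos [0.4863 0.0196 0.2952] F [ 4.54 -1.09  0.35] F tool [-0.06  4.67 -0.36] T [-0.269 -1.098 -0.038] T about slot [0.023 0.154 0.059] op 0.32 t 15.15
row for 0.1 cw: shift [ 0.0017 -0.0666  0.0003] turn [-0.1555  0.      0.9878]
yaw -12.09 pos [0.4863 0.0196 0.2952] F [ 4.54 -1.09  0.35] F tool [-0.06  4.67 -0.36] T [-0.269 -1.098 -0.038] T about slot [0.023 0.154 0.056] op 0.32 t 15.15
```

Emit:
send_rows:
  commands:
    - [[0, 0.03, 0, 0, 0, 0], [0, 0.03, 0, 0, 0, 0], [0, 0, 0, 0, 0, 0], [0, 0, 0, 0, 0, 0]]

```text
time_s: 15.48
eef_pos: [0.4874, 0.0194, 0.2945]
eef_rot: [-0.05, 0.775, 0.627, 0.06]
wrist_force: [0.5, -0.1, -0.8]
opening: 0.319
grasp_force: 59.6
```

Run:
```python
from tilt import *
turnrow((.4905,.0398))
```

```text
row for 0.1 cw: shift [-0.0007 -0.0689  0.0001] turn [-0.1555  0.0025  0.9878]
yaw -12.07 pos [0.4874 0.0194 0.2945] F [ 0.53 -0.11 -0.83] F tool [-0.12  0.54  0.82] T [-0.143 -0.158 -0.045] T about slot [-0.096 -0.016 -0.034] op 0.319 t 15.48
```

Emit:
send_rows:
  commands:
    - [[0, 0.03, 0, 0, 0, 0], [0, 0, 0, 0, 0, 0], [0, -0.035, 0, -0.078, 0, 0.494], [0, -0.035, 0, -0.078, 0, 0.494], [0, 0, 0, 0, 0, 0], [0, 0, 0, 0, 0, 0]]

```text
time_s: 15.98
eef_pos: [0.4865, 0.0195, 0.2949]
eef_rot: [-0.046, 0.805, 0.588, 0.063]
wrist_force: [0.3, 0.3, -1.5]
opening: 0.326
grasp_force: 59.5
```

Run:
```python
from tilt import *
turnrow((.4905,.0398))
```

```text
row for 0.1 cw: shift [-0.0043 -0.0687 -0.0006] turn [-0.1551  0.0011  0.9879]
yaw -17.72 pos [0.4865 0.0195 0.2949] F [ 0.3   0.28 -1.51] F tool [0.12 0.2  1.55] T [-0.222  0.129 -0.011] T about slot [-0.27   0.207 -0.006] op 0.326 t 15.98
```

Emit:
send_rows:
  commands:
    - [[0, -0.035, 0, -0.078, 0, 0.494], [0, -0.035, 0, -0.078, 0, 0.494], [0, 0, 0, 0, 0, 0], [0, 0, 0, 0, 0, 0]]

```text
time_s: 16.32
eef_pos: [0.4847, 0.0201, 0.295]
eef_rot: [-0.043, 0.833, 0.547, 0.065]
wrist_force: [-0.4, -1.6, -2.8]
opening: 0.322
grasp_force: 59.5
```

Run:
```python
from tilt import *
turnrow((.4905,.0398))
```

```text
row for 0.1 cw: shift [-0.0048 -0.0684 -0.0007] turn [-1.549e-01  4.000e-04  9.879e-01]
yaw -23.4 pos [0.4847 0.0201 0.295 ] F [-0.41 -1.59 -2.78] F tool [-2.03  0.26  2.5 ] T [-0.381  0.18   0.072] T about slot [0.11  0.052 0.073] op 0.322 t 16.32
```

Emit:
send_rows:
  commands:
    - [[0, -0.034, 0.008, -0.078, 0, 0.494], [0, -0.034, 0.008, -0.078, 0, 0.494], [0, 0, 0, 0, 0, 0], [0, 0, 0, 0, 0, 0]]

```text
time_s: 16.65
eef_pos: [0.4829, 0.021, 0.2948]
eef_rot: [-0.039, 0.859, 0.505, 0.067]
wrist_force: [-1.1, -1.2, 2.2]
opening: 0.322
grasp_force: 60.0
```

Run:
```python
from tilt import *
turnrow((.4905,.0398))
```

```text
row for 0.1 cw: shift [-0.005  -0.0672 -0.0008] turn [-1.550e-01  2.000e-04  9.879e-01]
yaw -29.1 pos [0.4829 0.021  0.2948] F [-1.08 -1.17  2.15] F tool [-1.2  -0.37 -2.36] T [-0.319  0.622  0.14 ] T about slot [-0.037  0.342  0.128] op 0.322 t 16.65
```

Emit:
send_rows:
  commands:
    - [[0, -0.034, 0, -0.078, 0, 0.494], [0, -0.034, 0, -0.078, 0, 0.494], [0, 0, 0, 0, 0, 0], [0, 0, 0, 0, 0, 0]]

```text
time_s: 16.98
eef_pos: [0.4812, 0.0221, 0.2948]
eef_rot: [-0.036, 0.884, 0.462, 0.069]
wrist_force: [-3.4, -1.7, 3.0]
opening: 0.318
grasp_force: 60.1
```

Run:
```python
from tilt import *
turnrow((.4905,.0398))
s=imaging.camera("scene");measure(s)
```

```text
row for 0.1 cw: shift [-0.0049 -0.0663 -0.0008] turn [-0.1551  0.      0.9879]
yaw -34.83 pos [0.4812 0.0221 0.2948] F [-3.35 -1.67  3.03] F tool [-2.77 -1.8  -3.5 ] T [-0.327  0.776  0.16 ] T about slot [ 0.078 -0.117  0.116] op 0.318 t 16.98
shaft comp [304 242  12  30 126] [[242.0, 308.5], [271.0, 313.5]]
tilt deg about y -10.062622089416879 du px -0.6925083324960876 rms 0.21833946453506026
0.115 [309.23359588 267.42220488]
0.12 [309.22420056 269.10299164]
0.1217 [309.22101331 269.67318003]
0.125 [309.2148366  270.77816955]
```

Emit:
send_rows:
  commands:
    - [[-0.015, -0.046, 0, -0.078, 0, 0.494], [-0.01, -0.046, 0, -0.078, 0, 0.494], [0, 0, 0, 0, 0, 0], [0, 0, 0, 0, 0, 0]]

```text
time_s: 17.37
eef_pos: [0.4789, 0.0232, 0.2948]
eef_rot: [-0.032, 0.906, 0.417, 0.071]
wrist_force: [-0.8, 0.4, 2.5]
opening: 0.326
grasp_force: 60.0
```

Run:
```python
from tilt import *
turnrow((.4905,.0398))
```

```text
row for 0.1 cw: shift [-0.0033 -0.0675 -0.0006] turn [-0.156  -0.001   0.9878]
yaw -40.59 pos [0.4789 0.0232 0.2948] F [-0.8   0.38  2.49] F tool [ 0.16 -0.85 -2.5 ] T [-0.141  0.169  0.134] T about slot [-0.288 -0.022  0.116] op 0.326 t 17.37
```

Emit:
send_rows:
  commands:
    - [[-0.002, -0.034, 0, -0.078, 0, 0.494], [-0.002, -0.034, 0, -0.078, 0, 0.494], [0, 0, 0, 0, 0, 0], [0, 0, 0, 0, 0, 0]]

```text
time_s: 17.7
eef_pos: [0.4773, 0.0244, 0.2948]
eef_rot: [-0.029, 0.925, 0.371, 0.073]
wrist_force: [-0.2, -0.7, 2.8]
opening: 0.323
grasp_force: 60.1
```

Run:
```python
from tilt import *
turnrow((.4905,.0398))
```

```text
row for 0.1 cw: shift [-0.0033 -0.0673 -0.0006] turn [-0.1561 -0.001   0.9877]
yaw -46.31 pos [0.4773 0.0244 0.2948] F [-0.25 -0.66  2.78] F tool [-0.2   0.31 -2.85] T [-0.031  0.1    0.118] T about slot [0.108 0.068 0.123] op 0.323 t 17.7
```

Emit:
send_rows:
  commands:
    - [[-0.002, -0.034, 0, -0.078, 0, 0.494], [-0.002, -0.034, 0, -0.078, 0, 0.494], [0, 0, 0, 0, 0, 0], [0, 0, 0, 0, 0, 0]]

```text
time_s: 18.03
eef_pos: [0.4759, 0.0259, 0.2947]
eef_rot: [-0.025, 0.943, 0.324, 0.074]
wrist_force: [-0.3, 0.5, 2.4]
opening: 0.318
grasp_force: 60.1
```

Run:
```python
from tilt import *
turnrow((.4905,.0398))
```

```text
row for 0.1 cw: shift [-0.0031 -0.0672 -0.0006] turn [-1.562e-01 -9.000e-04  9.877e-01]
yaw -52.03 pos [0.4759 0.0259 0.2947] F [-0.31  0.46  2.42] F tool [ 0.42 -0.55 -2.39] T [ 0.098 -0.112  0.071] T about slot [-0.061 -0.16   0.06 ] op 0.318 t 18.03
```

Emit:
send_rows:
  commands:
    - [[-0.002, -0.034, 0, -0.078, 0, 0.494], [-0.002, -0.034, 0, -0.078, 0, 0.494], [0, 0, 0, 0, 0, 0], [0, 0, 0, 0, 0, 0]]

```text
time_s: 18.37
eef_pos: [0.4746, 0.0275, 0.2948]
eef_rot: [-0.021, 0.958, 0.277, 0.075]
wrist_force: [1.2, 1.6, 3.2]
opening: 0.322
grasp_force: 60.1
```

Run:
```python
from tilt import *
turnrow((.4905,.0398))
for n in("top","scene"):
    p=imaging.camera(n);M=[np.round(status.get_obs()["torque"][2],3)]
    print(M,[(r["centre"],round(r["confidence"],2)) for r in models.recognise(p,"cam_mark")[:3]],px(p,[.49,.0392,.0255]),px(p,[.49,.0392-.0115,.0255]))
    if n=="scene": cv2.imwrite("pics/s9.png",p["image"])
    else: cv2.imwrite("pics/t9.png",p["image"])
```

```text
row for 0.1 cw: shift [-0.0031 -0.067  -0.0006] turn [-1.564e-01 -9.000e-04  9.877e-01]
yaw -57.76 pos [0.4746 0.0275 0.2948] F [1.16 1.6  3.17] F tool [ 2.31 -0.73 -2.85] T [ 0.248 -0.199  0.19 ] T about slot [-0.23   0.17   0.179] op 0.322 t 18.37
[np.float64(0.103)] [([268.8, 271.2], 0.43)] [320.65782743 272.87298618] [325.39787691 272.90344869]
[np.float64(0.134)] [] [308.04805679 267.33752929] [304.55374581 269.03351106]
```

```bash
cat >> tilt.py <<'E'
def gap(path=None,p=None):
    im=cv2.imread(path) if path else p["image"]
    out=[]
    for v in range(233,322):
        d=(im[v,335:360,2].astype(float)-im[v,335:360,1]) # R-G: wood>0, felt<0
        x=np.arange(335,360);ok=np.where((d[:-1]>0)&(d[1:]<=0))[0]
        if len(ok)!=1: out.append(np.nan);continue
        i=ok[-1];out.append(x[i]+d[i]/(d[i]-d[i+1]))
    return np.array(out)
def torq(n=4):
    T=[];
    for _ in range(n):
        imaging.camera("top");o=status.get_obs();T.append([*o["torque"][2:],*o["wrist_force"]])
    return np.mean(T,0).round(3),np.array(T)[:,0].round(3)
E
python3 - <<'E'
from tilt import *
a=gap("pics/top0.png");p=imaging.camera("top");b=gap(p=p);d=b-a
print(np.round(a[::8],2));print(np.round(b[::8],2));print(np.round(d[:30],2));print(torq())
E
```

```text
[   nan    nan 348.58 348.28 348.   347.9  347.82 347.62 347.33 347.
 346.97 346.77]
[   nan    nan 348.53 349.08    nan    nan    nan    nan    nan    nan
 345.98 344.68]
[  nan -0.01 -0.01 -0.02  0.     nan   nan -0.02   nan -0.04 -0.   -0.03
 -0.   -0.02 -0.03 -0.02 -0.05 -0.05 -0.05   nan   nan   nan   nan   nan
  0.79  0.7   0.05   nan   nan   nan]
(array([0.123, 1.371, 1.661, 3.497]), array([0.105, 0.097, 0.153, 0.137]))
```

Board hasn't moved yet (edge shift about -0.02 px) and the torque is 0.12 N m, so the disc is still turning free. Continuing.

Emit:
send_rows:
  commands:
    - [[0.003, -0.034, 0, -0.078, 0, 0.494], [0.003, -0.034, 0, -0.078, 0, 0.494], [0, 0, 0, 0, 0, 0]]

```text
time_s: 19.07
eef_pos: [0.4735, 0.0294, 0.2947]
eef_rot: [-0.017, 0.971, 0.226, 0.076]
wrist_force: [1.9, 1.1, 3.1]
opening: 0.322
grasp_force: 60.3
```

```bash
cat > chk.py <<'E'
from tilt import *
turnrow((.4905,.0398))
a=gap("pics/top0.png");p=imaging.camera("top");b=gap(p=p);print("edge shift px",np.round(np.nanmedian((b-a)[1:19]),3),np.isfinite((b-a)[1:19]).sum());print(*torq(3))
E
python3 chk.py
```

```text
row for 0.1 cw: shift [-0.0027 -0.0665 -0.0005] turn [-0.156  -0.001   0.9877]
yaw -63.75 pos [0.4735 0.0294 0.2947] F [1.93 1.1  3.06] F tool [ 2.67 -0.13 -2.67] T [ 0.283 -0.471  0.136] T about slot [-0.052  0.112  0.138] op 0.322 t 19.07
edge shift px -0.013 17
[0.101 1.798 1.849 4.042] [0.148 0.044 0.11 ]
```

Emit:
send_rows:
  commands:
    - [[0, -0.034, 0, -0.078, 0, 0.494], [0, -0.034, 0, -0.078, 0, 0.494], [0, 0, 0, 0, 0, 0]]

```text
time_s: 19.52
eef_pos: [0.4726, 0.0312, 0.2947]
eef_rot: [-0.014, 0.981, 0.178, 0.077]
wrist_force: [2.2, 0.4, 4.0]
opening: 0.319
grasp_force: 60.3
```

```bash
python3 chk.py
```

```text
row for 0.1 cw: shift [-0.0027 -0.0661 -0.0005] turn [-1.561e-01 -8.000e-04  9.877e-01]
yaw -69.45 pos [0.4726 0.0312 0.2947] F [2.21 0.42 3.96] F tool [ 2.81  0.39 -3.57] T [ 0.322 -0.559  0.138] T about slot [0.172 0.12  0.15 ] op 0.319 t 19.52
edge shift px -0.02 17
[0.103 1.238 1.536 4.446] [0.138 0.067 0.103]
```

Emit:
send_rows:
  commands:
    - [[0.004, -0.034, 0, -0.078, 0, 0.494], [0.004, -0.034, 0, -0.078, 0, 0.494], [0, 0, 0, 0, 0, 0]]

```text
time_s: 19.97
eef_pos: [0.4722, 0.0332, 0.2947]
eef_rot: [-0.01, 0.989, 0.129, 0.078]
wrist_force: [0.8, 1.9, 4.1]
opening: 0.32
grasp_force: 60.4
```

```bash
python3 chk.py
```

```text
row for 0.1 cw: shift [-0.0025 -0.0649 -0.0004] turn [-1.559e-01 -8.000e-04  9.878e-01]
yaw -75.18 pos [0.4722 0.0332 0.2947] F [0.83 1.88 4.14] F tool [ 1.91 -1.6  -3.89] T [ 0.238 -0.55   0.126] T about slot [-0.306 -0.247  0.097] op 0.32 t 19.97
edge shift px -0.017 15
[0.151 1.464 1.301 5.012] [0.145 0.127 0.183]
```

Emit:
send_rows:
  commands:
    - [[0, -0.034, 0, -0.078, 0, 0.494], [0, -0.034, 0, -0.078, 0, 0.494], [0, 0, 0, 0, 0, 0]]

```text
time_s: 20.42
eef_pos: [0.4717, 0.0351, 0.2947]
eef_rot: [-0.006, 0.994, 0.079, 0.078]
wrist_force: [1.5, 1.5, 5.3]
opening: 0.318
grasp_force: 60.4
```

```bash
python3 chk.py
```

```text
row for 0.1 cw: shift [-0.0022 -0.0645 -0.0004] turn [-1.561e-01 -8.000e-04  9.877e-01]
yaw -80.91 pos [0.4717 0.0351 0.2947] F [1.45 1.54 5.26] F tool [ 2.48 -1.29 -4.94] T [ 0.363 -0.459  0.205] T about slot [-0.084  0.039  0.183] op 0.318 t 20.42
edge shift px -0.038 16
[0.217 1.765 0.887 5.803] [0.17  0.233 0.247]
```

Emit:
send_rows:
  commands:
    - [[0.002, -0.028, 0, -0.062, 0, 0.395], [0, 0, 0, 0, 0, 0]]

```text
time_s: 20.78
eef_pos: [0.4716, 0.0359, 0.2947]
eef_rot: [-0.004, 0.995, 0.059, 0.078]
wrist_force: [1.6, 1.9, 5.1]
opening: 0.319
grasp_force: 60.4
```

```bash
python3 chk.py
```

```text
row for 0.1 cw: shift [-0.0021 -0.0641 -0.0004] turn [-1.560e-01 -7.000e-04  9.878e-01]
yaw -83.17 pos [0.4716 0.0359 0.2947] F [1.56 1.94 5.06] F tool [ 2.54 -1.73 -4.72] T [ 0.343 -0.486  0.293] T about slot [-0.209  0.037  0.263] op 0.319 t 20.78
edge shift px -0.085 17
[0.233 1.12  1.939 5.066] [0.259 0.209 0.23 ]
```

Run:
```python
from tilt import *
a=cv2.imread("pics/top0.png").astype(float);b=cv2.imread("pics/t5.png").astype(float);q=imaging.camera("top");c=q["image"].astype(float)
for n,i in(("0",a),("t5",b),("now",c)): print(n,[np.round(i[236:250,334:354,k].mean(0)).astype(int).tolist() for k in (2,1)])
for z,y in((.07,-.0215),(.07,-.0035),(.025,-.0015)): print(px(q,[.57,y,z]))
print(torq(3), models.recognise(q,"board_face")[:2],models.recognise(q,"tray_edge")[:2])
```

```text
0 [[232, 232, 232, 181, 174, 168, 89, 127, 225, 229, 229, 228, 228, 228, 179, 86, 77, 80, 85, 85], [193, 193, 193, 136, 130, 127, 79, 91, 168, 170, 170, 169, 168, 169, 134, 107, 112, 116, 124, 125]]
t5 [[102, 101, 105, 101, 101, 102, 97, 97, 109, 108, 110, 113, 122, 128, 106, 99, 97, 96, 96, 96], [117, 116, 118, 114, 114, 115, 112, 110, 117, 116, 116, 112, 104, 110, 111, 113, 113, 113, 113, 112]]
now [[231, 231, 232, 177, 171, 166, 83, 157, 225, 228, 228, 228, 228, 228, 148, 78, 75, 79, 83, 83], [189, 189, 191, 133, 127, 124, 71, 110, 166, 169, 169, 169, 168, 170, 117, 104, 111, 117, 124, 124]]
[346.41647964 238.21866748]
[338.80848038 238.17101766]
[337.57634755 240.21492377]
(array([0.256, 1.308, 1.763, 5.172]), array([0.266, 0.227, 0.274])) [{'centre': [344.1, 246.5], 'confidence': 0.5}] [{'centre': [270.4, 265.2], 'confidence': 0.75}]
```

Emit:
send_rows:
  commands:
    - [[-0.002, -0.023, 0, -0.047, 0, 0.296], [0, 0, 0, 0, 0, 0]]

```text
time_s: 21.45
eef_pos: [0.4715, 0.0366, 0.2947]
eef_rot: [-0.003, 0.996, 0.045, 0.078]
wrist_force: [1.0, 0.7, 4.3]
opening: 0.32
grasp_force: 60.4
```

```bash
cat > chk2.py <<'E'
from tilt import *
turnrow((.4905,.0398))
a=cv2.imread("pics/top0.png").astype(float)
T=[];X=[]
f=lambda i,k:(i[k,2]-i[:,2].min())
def edges(im):
    r=im[236:250,334:354,2].astype(float).mean(0);lo1=r[6];lo2=r[15]
    return 7+(1-(r[7]-lo1)/(r[9]-lo1)), 14+(r[14]-lo2)/(r[12]-lo2)
e0=np.array(edges(a))
for _ in range(4):
    p=imaging.camera("top");o=status.get_obs();r=np.array([.4905,.0398,.02])-o["eef_pos"]
    T.append((o["torque"]-np.cross(r,o["wrist_force"]))[2]);X.append(np.array(edges(p["image"]))-e0)
print("T slot",np.round(T,3),np.mean(T).round(3),"edge shift px",np.mean(X,0).round(3),"mm",(np.mean(X)/.425).round(2))
E
python3 chk2.py
```

```text
row for 0.1 cw: shift [-0.0018 -0.0641 -0.0003] turn [-1.561e-01 -8.000e-04  9.877e-01]
yaw -84.85 pos [0.4715 0.0366 0.2947] F [1.04 0.67 4.34] F tool [ 1.76 -0.57 -4.11] T [ 0.33  -0.467  0.247] T about slot [ 0.131 -0.1    0.238] op 0.32 t 21.45
T slot [0.185 0.214 0.187 0.201] 0.197 edge shift px [-0.378 -0.269] mm -0.76
```

The board is drawing: about 0.75 mm so far, at 0.20 N m. Continuing in small steps.

Emit:
send_rows:
  commands:
    - [[-0.001, -0.035, 0, -0.078, 0, 0.494], [0, 0, 0, 0, 0, 0]]

```text
time_s: 21.82
eef_pos: [0.4714, 0.0376, 0.2947]
eef_rot: [-0.001, 0.997, 0.02, 0.078]
wrist_force: [2.0, 0.9, 5.0]
opening: 0.316
grasp_force: 60.3
```

```bash
python3 chk2.py
```

```text
row for 0.1 cw: shift [-0.0015 -0.064  -0.0003] turn [-1.562e-01 -9.000e-04  9.877e-01]
yaw -87.76 pos [0.4714 0.0376 0.2947] F [1.96 0.95 5.02] F tool [ 2.76 -0.86 -4.64] T [ 0.365 -0.55   0.238] T about slot [0.095 0.085 0.224] op 0.316 t 21.82
T slot [0.251 0.282 0.209 0.277] 0.255 edge shift px [-0.52  -0.356] mm -1.03
```

Emit:
send_rows:
  commands:
    - [[-0.001, -0.023, 0, -0.047, 0, 0.296], [0, 0, 0, 0, 0, 0]]

```text
time_s: 22.18
eef_pos: [0.4714, 0.0383, 0.2947]
eef_rot: [0.0, 0.997, 0.005, 0.078]
wrist_force: [2.2, 1.6, 4.7]
opening: 0.32
grasp_force: 60.4
```

```bash
python3 chk2.py
```

```text
row for 0.1 cw: shift [-0.0012 -0.0639 -0.0003] turn [-0.1563 -0.001   0.9877]
yaw -89.41 pos [0.4714 0.0383 0.2947] F [2.23 1.6  4.68] F tool [ 2.95 -1.57 -4.27] T [ 0.306 -0.519  0.253] T about slot [-0.14   0.184  0.226] op 0.32 t 22.18
T slot [0.239 0.2   0.258 0.231] 0.232 edge shift px [-0.616 -0.445] mm -1.25
```

Emit:
send_rows:
  commands:
    - [[-0.001, -0.035, 0, -0.078, 0, 0.494], [0, 0, 0, 0, 0, 0]]

```text
time_s: 22.55
eef_pos: [0.4713, 0.0393, 0.2947]
eef_rot: [0.002, 0.997, -0.02, 0.078]
wrist_force: [1.9, 1.3, 5.4]
opening: 0.32
grasp_force: 60.4
```

```bash
python3 chk2.py
```

```text
row for 0.1 cw: shift [-0.0009 -0.0639 -0.0002] turn [-0.1563 -0.001   0.9877]
yaw -92.31 pos [0.4713 0.0393 0.2947] F [1.86 1.32 5.37] F tool [ 2.62 -1.39 -5.02] T [ 0.202 -0.534  0.255] T about slot [-0.164  0.08   0.231] op 0.32 t 22.55
T slot [0.231 0.183 0.171 0.165] 0.187 edge shift px [-0.685 -0.526] mm -1.43
```

Emit:
send_rows:
  commands:
    - [[-0.001, -0.023, 0, -0.047, 0, 0.296], [0, 0, 0, 0, 0, 0]]

```text
time_s: 22.92
eef_pos: [0.4714, 0.04, 0.2947]
eef_rot: [0.003, 0.996, -0.034, 0.078]
wrist_force: [2.3, 0.5, 5.4]
opening: 0.317
grasp_force: 60.4
```

```bash
python3 chk2.py
```

```text
row for 0.1 cw: shift [-0.0006 -0.0638 -0.0002] turn [-0.1564 -0.0011  0.9877]
yaw -93.97 pos [0.4714 0.04   0.2947] F [2.3  0.55 5.42] F tool [ 3.07 -0.7  -5.01] T [ 0.156 -0.648  0.24 ] T about slot [0.006 0.087 0.229] op 0.317 t 22.92
T slot [0.185 0.165 0.198 0.203] 0.188 edge shift px [-0.692 -0.533] mm -1.44
```

Emit:
send_rows:
  commands:
    - [[-0.001, -0.023, 0, -0.047, 0, 0.296], [0, 0, 0, 0, 0, 0]]

```text
time_s: 23.28
eef_pos: [0.4714, 0.0407, 0.2947]
eef_rot: [0.004, 0.996, -0.049, 0.078]
wrist_force: [1.9, 0.5, 4.5]
opening: 0.318
grasp_force: 60.4
```

```bash
python3 chk2.py
```

```text
row for 0.1 cw: shift [-0.0002 -0.0639 -0.0001] turn [-0.1565 -0.0011  0.9877]
yaw -95.69 pos [0.4714 0.0407 0.2947] F [1.85 0.48 4.5 ] F tool [ 2.48 -0.66 -4.16] T [ 0.087 -0.594  0.205] T about slot [-0.041  0.002  0.194] op 0.318 t 23.28
T slot [0.199 0.28  0.208 0.228] 0.229 edge shift px [-0.705 -0.548] mm -1.47
```

Emit:
send_rows:
  commands:
    - [[-0.001, -0.023, 0, -0.047, 0, 0.296], [0, 0, 0, 0, 0, 0]]

```text
time_s: 23.65
eef_pos: [0.4714, 0.0413, 0.2947]
eef_rot: [0.006, 0.995, -0.064, 0.078]
wrist_force: [2.0, -0.4, 5.7]
opening: 0.318
grasp_force: 60.4
```

```bash
python3 chk2.py
```

```text
row for 0.1 cw: shift [ 0.0001 -0.0638 -0.0001] turn [-0.1566 -0.0013  0.9877]
yaw -97.4 pos [0.4714 0.0413 0.2947] F [ 2.03 -0.36  5.66] F tool [ 2.92  0.1  -5.27] T [ 0.015 -0.599  0.25 ] T about slot [0.123 0.068 0.254] op 0.318 t 23.65
T slot [0.265 0.158 0.221 0.207] 0.212 edge shift px [-0.703 -0.549] mm -1.47
```

```bash
python3 - <<'E'
s=open('chk2.py').read()
s=s[:s.index("    r=im[")]+'''    r=im[236:250,334:354,2].astype(float).mean(0);lo=r[16]
    if len(sys.argv)>1: print(r.round().astype(int).tolist())
    return r[3:9].sum()/r[10], ((r[11:16]-lo)/(r[10]-lo)).sum()
'''+s[s.index("e0="):]
s="import sys\n"+s;open('chk2.py','w').write(s)
E
python3 chk2.py v
```

```text
row for 0.1 cw: shift [ 0.     -0.0638 -0.0001] turn [-0.1564 -0.0012  0.9877]
yaw -97.32 pos [0.4714 0.0413 0.2947] F [2.22 0.11 5.5 ] F tool [ 3.02 -0.38 -5.09] T [ 0.05  -0.639  0.212] T about slot [0.029 0.076 0.207] op 0.32 t 23.85
[232, 232, 232, 181, 174, 168, 89, 127, 225, 229, 229, 228, 228, 228, 179, 86, 77, 80, 85, 85]
[232, 232, 178, 171, 171, 166, 96, 225, 228, 228, 228, 228, 228, 220, 90, 75, 76, 83, 83, 83]
[232, 231, 177, 171, 171, 166, 96, 225, 228, 228, 228, 228, 228, 219, 90, 74, 75, 82, 83, 83]
[232, 232, 178, 171, 171, 167, 96, 225, 228, 228, 228, 228, 228, 219, 91, 74, 76, 82, 83, 83]
[232, 232, 177, 170, 171, 167, 96, 225, 228, 228, 228, 228, 227, 220, 91, 74, 75, 82, 83, 83]
T slot [0.216 0.25  0.218 0.295] 0.245 edge shift px [ 0.419 -0.692] mm -0.32
```

Emit:
send_rows:
  commands:
    - [[-0.001, -0.023, 0, -0.047, 0, 0.296], [0, 0, 0, 0, 0, 0]]

```text
time_s: 24.22
eef_pos: [0.4715, 0.042, 0.2947]
eef_rot: [0.007, 0.994, -0.079, 0.078]
wrist_force: [2.6, 0.3, 4.7]
opening: 0.319
grasp_force: 60.4
```

```bash
python3 chk2.py
```

```text
row for 0.1 cw: shift [ 0.0004 -0.0638 -0.    ] turn [-0.1566 -0.0013  0.9877]
yaw -99.11 pos [0.4715 0.042  0.2947] F [2.56 0.29 4.66] F tool [ 3.18 -0.69 -4.22] T [-0.048 -0.644  0.22 ] T about slot [-0.117  0.147  0.209] op 0.319 t 24.22
T slot [0.206 0.224 0.187 0.213] 0.208 edge shift px [ 0.484 -0.792] mm -0.36
```

Emit:
send_rows:
  commands:
    - [[-0.001, -0.023, 0, -0.047, 0, 0.296], [0, 0, 0, 0, 0, 0]]

```text
time_s: 24.58
eef_pos: [0.4716, 0.0427, 0.2947]
eef_rot: [0.008, 0.992, -0.094, 0.078]
wrist_force: [2.1, -1.2, 5.1]
opening: 0.32
grasp_force: 60.4
```

```bash
python3 chk2.py v
```

```text
row for 0.1 cw: shift [ 0.0007 -0.0638  0.    ] turn [-0.1566 -0.0014  0.9877]
yaw -100.82 pos [0.4716 0.0427 0.2947] F [ 2.05 -1.21  5.09] F tool [ 3.01  0.81 -4.67] T [-0.174 -0.683  0.247] T about slot [ 0.172 -0.022  0.264] op 0.32 t 24.58
[232, 232, 232, 181, 174, 168, 89, 127, 225, 229, 229, 228, 228, 228, 179, 86, 77, 80, 85, 85]
[232, 232, 177, 171, 170, 167, 110, 225, 228, 228, 228, 228, 228, 206, 88, 75, 76, 82, 82, 83]
[232, 232, 177, 171, 171, 167, 109, 225, 228, 228, 228, 228, 228, 207, 89, 74, 76, 83, 83, 83]
[232, 232, 178, 171, 170, 167, 110, 225, 228, 228, 228, 228, 228, 207, 89, 74, 76, 82, 83, 83]
[232, 232, 178, 171, 171, 166, 109, 225, 228, 228, 228, 228, 228, 207, 89, 74, 76, 82, 82, 83]
T slot [0.257 0.189 0.201 0.169] 0.204 edge shift px [ 0.48  -0.795] mm -0.37
```

Emit:
send_rows:
  commands:
    - [[-0.001, -0.023, 0, -0.047, 0, 0.296], [0, 0, 0, 0, 0, 0]]

```text
time_s: 24.95
eef_pos: [0.4717, 0.0433, 0.2947]
eef_rot: [0.009, 0.991, -0.109, 0.078]
wrist_force: [1.6, -0.4, 4.9]
opening: 0.317
grasp_force: 60.4
```

```bash
python3 chk2.py
```

```text
row for 0.1 cw: shift [ 0.001  -0.0638  0.0001] turn [-0.1567 -0.0015  0.9877]
yaw -102.54 pos [0.4717 0.0433 0.2947] F [ 1.58 -0.38  4.9 ] F tool [ 2.37  0.04 -4.59] T [-0.286 -0.73   0.186] T about slot [-0.163 -0.204  0.188] op 0.317 t 24.95
T slot [0.198 0.232 0.202 0.243] 0.219 edge shift px [ 0.482 -0.787] mm -0.36
```

Emit:
send_rows:
  commands:
    - [[-0.001, -0.016, 0, -0.031, 0, 0.197], [0, 0, 0, 0, 0, 0]]

```text
time_s: 25.32
eef_pos: [0.4717, 0.0437, 0.2947]
eef_rot: [0.01, 0.99, -0.118, 0.078]
wrist_force: [2.8, -0.5, 5.1]
opening: 0.319
grasp_force: 60.4
```

```bash
python3 chk2.py
```

```text
row for 0.1 cw: shift [ 0.0012 -0.0638  0.0001] turn [-0.1568 -0.0016  0.9876]
yaw -103.65 pos [0.4717 0.0437 0.2947] F [ 2.85 -0.55  5.11] F tool [ 3.66 -0.13 -4.59] T [-0.288 -0.659  0.217] T about slot [-0.117  0.22   0.216] op 0.319 t 25.32
T slot [0.175 0.211 0.258 0.152] 0.199 edge shift px [ 0.483 -0.79 ] mm -0.36
```

Run:
```python
from tilt import *
s=imaging.camera("scene");measure(s);t=imaging.camera("top")
A=cv2.resize(s["image"][215:280,275:335],(480,520),interpolation=cv2.INTER_CUBIC)
B=cv2.resize(t["image"][225:290,305:345],(320,520),interpolation=cv2.INTER_CUBIC)
cv2.imwrite("pics/c10.png",np.hstack([A,B]))
o=status.get_obs();print(o["q"],o["joint_efforts"])
print([(n,[(r["centre"],round(r["confidence"],2)) for r in models.recognise(s,n)[:3]]) for n in("board_face","tray_edge","cam_mark","driver_tip")])
```

```text
shaft comp [305 242  11  30 113] [[242.0, 308.0], [271.0, 314.0]]
tilt deg about y -9.72632101280494 du px 0.051848740774586816 rms 0.2157500556688404
0.115 [308.67903745 267.77395064]
0.12 [308.6959659 269.4421003]
0.1217 [308.70170842 270.00797507]
0.125 [308.71283667 271.10456667]
[-0.15424065  0.04420148  2.00506257 -0.01809807  0.9356806   1.66331322] [  0.31970023 -30.18498659 -26.90308392   0.24376379   0.51479649
   0.21693712]
[('board_face', [([293.3, 274.4], 0.9), ([318.0, 345.2], 0.44)]), ('tray_edge', [([329.5, 256.9], 0.96)]), ('cam_mark', []), ('driver_tip', [([309.0, 232.9], 0.82), ([125.9, 346.3], 0.6)])]
```

View pics/c10.png

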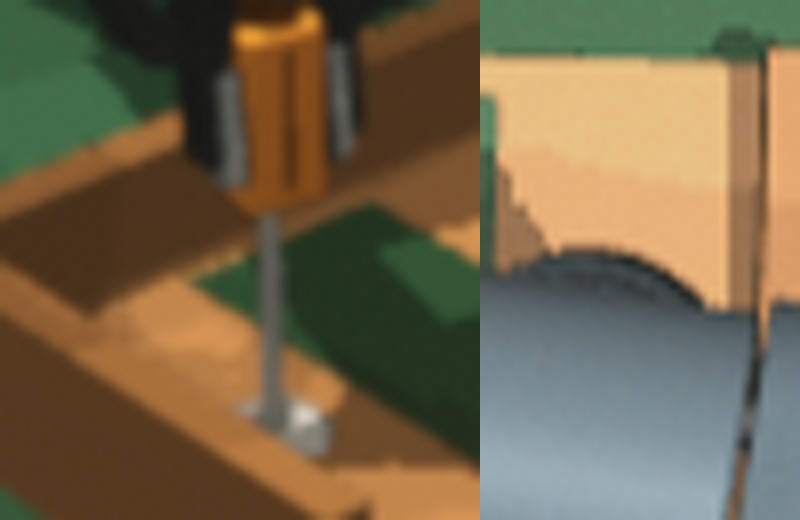

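The picture shows the driver upright in the disc (left, tip at crop 270,420) and only a thin dark line left at the board (right, x≈765). The board has stopped moving, but the torque isn't yet firm. Stepping on carefully.

Emit:
send_rows:
  commands:
    - [[-0.003, -0.023, 0, -0.047, 0, 0.296], [0, 0, 0, 0, 0, 0]]

```text
time_s: 25.98
eef_pos: [0.4718, 0.0444, 0.2947]
eef_rot: [0.011, 0.988, -0.133, 0.078]
wrist_force: [1.9, -1.5, 5.0]
opening: 0.319
grasp_force: 60.4
```

```bash
python3 chk2.py
```

```text
row for 0.1 cw: shift [ 0.0015 -0.0641  0.0001] turn [-0.1569 -0.0017  0.9876]
yaw -105.39 pos [0.4718 0.0444 0.2947] F [ 1.88 -1.52  5.  ] F tool [ 2.97  0.98 -4.59] T [-0.456 -0.699  0.197] T about slot [-0.015 -0.091  0.216] op 0.319 t 25.98
T slot [0.259 0.241 0.217 0.19 ] 0.227 edge shift px [ 0.481 -0.792] mm -0.37
```

Emit:
send_rows:
  commands:
    - [[-0.003, -0.023, 0, -0.047, 0, 0.296], [0, 0, 0, 0, 0, 0]]

```text
time_s: 26.35
eef_pos: [0.4719, 0.0451, 0.2947]
eef_rot: [0.013, 0.986, -0.148, 0.078]
wrist_force: [2.2, -2.0, 4.6]
opening: 0.32
grasp_force: 60.4
```

```bash
python3 chk2.py v
```

```text
row for 0.1 cw: shift [ 0.0019 -0.0643  0.0002] turn [-0.157  -0.0017  0.9876]
yaw -107.11 pos [0.4719 0.0451 0.2947] F [ 2.18 -2.03  4.6 ] F tool [ 3.37  1.3  -4.12] T [-0.589 -0.738  0.259] T about slot [-0.008 -0.054  0.285] op 0.32 t 26.35
[232, 232, 232, 181, 174, 168, 89, 127, 225, 229, 229, 228, 228, 228, 179, 86, 77, 80, 85, 85]
[232, 232, 178, 171, 170, 167, 109, 225, 228, 228, 228, 228, 228, 207, 89, 74, 76, 82, 82, 82]
[232, 232, 177, 171, 171, 166, 109, 225, 228, 228, 228, 228, 227, 207, 89, 74, 76, 82, 82, 82]
[231, 232, 177, 171, 171, 167, 110, 225, 228, 228, 228, 228, 228, 207, 89, 74, 76, 82, 83, 82]
[232, 232, 177, 171, 170, 167, 109, 225, 228, 228, 228, 228, 228, 207, 89, 74, 75, 82, 82, 82]
T slot [0.286 0.253 0.243 0.306] 0.272 edge shift px [ 0.482 -0.788] mm -0.36
```

Board home and torque now climbing (0.20, 0.23, 0.27). One last small nudge.

Emit:
send_rows:
  commands:
    - [[-0.001, -0.013, 0, -0.026, 0, 0.165], [0, 0, 0, 0, 0, 0]]

```text
time_s: 26.72
eef_pos: [0.4721, 0.0454, 0.2947]
eef_rot: [0.013, 0.985, -0.156, 0.078]
wrist_force: [2.3, -2.2, 5.1]
opening: 0.319
grasp_force: 60.3
```

```bash
python3 chk2.py
```

```text
row for 0.1 cw: shift [ 0.0021 -0.0642  0.0002] turn [-0.1571 -0.0017  0.9876]
yaw -108.02 pos [0.4721 0.0454 0.2947] F [ 2.29 -2.16  5.06] F tool [ 3.61  1.35 -4.55] T [-0.546 -0.772  0.234] T about slot [ 0.075 -0.049  0.261] op 0.319 t 26.72
T slot [0.257 0.234 0.256 0.298] 0.261 edge shift px [ 0.477 -0.789] mm -0.37
```

Emit:
send_rows:
  commands:
    - [[-0.003, -0.023, 0, -0.047, 0, 0.296], [0, 0, 0, 0, 0, 0]]

```text
time_s: 27.08
eef_pos: [0.4722, 0.0462, 0.2947]
eef_rot: [0.014, 0.982, -0.171, 0.078]
wrist_force: [3.9, -2.5, 5.1]
opening: 0.326
grasp_force: 60.4
```

```bash
python3 chk2.py; python3 -c "
from tilt import *
print(torq(4))"
```

```text
row for 0.1 cw: shift [ 0.0025 -0.0645  0.0003] turn [-0.1572 -0.0017  0.9876]
yaw -109.77 pos [0.4722 0.0462 0.2947] F [ 3.93 -2.5   5.13] F tool [ 5.29  1.04 -4.35] T [-0.694 -0.825  0.274] T about slot [0.027 0.348 0.294] op 0.326 t 27.08
T slot [0.278 0.263 0.291 0.303] 0.284 edge shift px [ 0.475 -0.793] mm -0.37
(array([ 0.272,  2.812, -2.657,  5.098]), array([0.25 , 0.309, 0.263, 0.267]))
```

Torque is about 0.285 N m and the board is home, so it's tight. I'll back off to unload the blade, then lift high, above the red driver this time.

Emit:
send_rows:
  commands:
    - [[0.003, 0.038, 0, 0.094, 0, -0.593], [0.003, 0.038, 0, 0.094, 0, -0.593], [0, 0, 0, 0, 0, 0], [0, 0, 0, 0, 0, 0]]

```text
time_s: 27.82
eef_pos: [0.4715, 0.0438, 0.2946]
eef_rot: [0.01, 0.99, -0.113, 0.078]
wrist_force: [2.6, -2.8, 5.3]
opening: 0.318
grasp_force: 60.3
```

```bash
python3 chk2.py
```

```text
row for 0.1 cw: shift [ 0.0021 -0.0646  0.0002] turn [-0.1565 -0.0014  0.9877]
yaw -103.02 pos [0.4715 0.0438 0.2946] F [ 2.61 -2.82  5.32] F tool [ 3.97  2.17 -4.76] T [-0.902 -0.852  0.018] T about slot [-0.105 -0.036  0.061] op 0.318 t 27.82
T slot [0.128 0.058 0.036 0.106] 0.082 edge shift px [ 0.484 -0.794] mm -0.36
```

Emit:
send_rows:
  commands:
    - [[0.012, 0, -0.08, 0, 0, 0], [0.016, 0, -0.1, 0, 0, 0], [0.016, 0, -0.1, 0, 0, 0], [0.016, 0, -0.1, 0, 0, 0], [0, 0, 0, 0, 0, 0]]

```text
time_s: 28.43
eef_pos: [0.4708, 0.0446, 0.3058]
eef_rot: [0.009, 0.991, -0.113, 0.076]
wrist_force: [0.8, 0.6, -1.0]
opening: 0.323
grasp_force: 61.3
```

Emit:
send_rows:
  commands:
    - [[0.08, 0, -0.5, 0, 0, 0], [0.125, 0, -0.8, 0, 0, 0], [0.125, 0, -0.8, 0, 0, 0], [0.125, 0, -0.8, 0, 0, 0], [0.125, 0, -0.8, 0, 0, 0], [0.125, 0, -0.8, 0, 0, 0], [0.125, 0, -0.8, 0, 0, 0], [0, 0, 0, 0, 0, 0]]

```text
time_s: 29.1
eef_pos: [0.4719, 0.0446, 0.4721]
eef_rot: [0.009, 0.99, -0.113, 0.081]
wrist_force: [0.6, -0.1, -1.0]
opening: 0.319
grasp_force: 61.4
```

```bash
python3 chk2.py
python3 - <<'E'
from tilt import *
s=imaging.camera("scene");a,_=measure(s)
ptip([.544,-.3253,.19],-84.4,np.radians(-9.3))
print(status.get_obs()["q"])
E
```

```text
row for 0.1 cw: shift [ 0.0047 -0.0639  0.0008] turn [-1.633e-01  1.000e-04  9.866e-01]
yaw -102.98 pos [0.4719 0.0446 0.4721] F [ 0.59 -0.11 -0.97] F tool [ 0.43 -0.03  1.05] T [0.043 0.068 0.045] T about slot [0.087 0.317 0.045] op 0.319 t 29.1
T slot [-0.028  0.038 -0.055  0.007] -0.009 edge shift px [ 0.357 -0.77 ] mm -0.49
shaft comp [305 177   7  34 160] [[177.0, 307.0], [210.0, 307.5]]
tilt deg about y -8.332247531409065 du px -0.24028425521226737 rms 0.19337408805598275
0.115 [308.00163758 207.01462827]
0.12 [308.04152026 208.91058462]
0.1217 [308.0550484  209.55369031]
0.125 [308.08126278 210.79987852]
turn [ 0.518  0.095 -3.204] shift(no turn) [ 4.351 11.455  0.685] tip [0.4925 0.0393 0.1901] F [-0.93  0.61 -0.55] T [0.005 0.172 0.021] t 29.35
[-0.15360706 -0.15306345  1.82633487 -0.01244951  1.31589536  1.64614133]
```

Emit:
send_rows:
  commands:
    - [[0, 0, 0, 0.13, 0.024, -0.801], [0, 0, 0, 0.13, 0.024, -0.801], [0, 0, 0, 0.13, 0.024, -0.801], [0, 0, 0, 0.13, 0.024, -0.801], [0, 0, 0, 0, 0, 0]]

```text
time_s: 29.77
eef_pos: [0.4709, 0.0444, 0.4653]
eef_rot: [-0.004, 0.995, 0.05, 0.081]
wrist_force: [-0.9, 0.9, -0.9]
opening: 0.321
grasp_force: 61.3
```

Run:
```python
from tilt import *
ptip([.544,-.3253,.19],-84.4,np.radians(-9.3))
```

```text
turn [-0.005 -0.007  0.026] shift(no turn) [ 0.339 12.505  0.076] tip [0.496  0.0469 0.1906] F [-0.89  0.91 -0.93] T [-0.028  0.19  -0.052] t 29.7667
```

Emit:
send_rows:
  commands:
    - [[0.01, 0.4, 0, 0, 0, 0], [0.02, 0.7, 0, 0, 0, 0], [0.025, 0.9, 0, 0, 0, 0], [0.025, 0.95, 0, 0, 0, 0], [0.025, 0.95, 0, 0, 0, 0], [0.025, 0.95, 0, 0, 0, 0], [0.025, 0.95, 0, 0, 0, 0], [0.025, 0.95, 0, 0, 0, 0]]

```text
time_s: 30.43
eef_pos: [0.4961, -0.1579, 0.4668]
eef_rot: [-0.004, 0.996, 0.047, 0.082]
wrist_force: [0.0, 0.6, -1.7]
opening: 0.321
grasp_force: 61.3
```

Emit:
send_rows:
  commands:
    - [[0.025, 0.95, 0.01, 0, 0, 0], [0.025, 0.95, 0.01, 0, 0, 0], [0.025, 0.95, 0.01, 0, 0, 0], [0.025, 0.95, 0.01, 0, 0, 0], [0.025, 0.9, 0.01, 0, 0, 0], [0.025, 0.6, 0.01, 0, 0, 0], [0.025, 0.4, 0.01, 0, 0, 0], [0, 0, 0, 0, 0, 0]]

```text
time_s: 31.1
eef_pos: [0.5183, -0.3283, 0.4654]
eef_rot: [-0.004, 0.996, 0.047, 0.082]
wrist_force: [-0.0, 0.5, -0.9]
opening: 0.317
grasp_force: 61.3
```

```bash
cat > blk.py <<'E'
from tilt import *
s=imaging.camera("scene");a,r=measure(s);print("last rows",r[-4:].tolist())
ptip([.544,-.3253,.12],-84.4,np.radians(-9.3))
X=tip(np.radians(-9.3));print("model tip px",px(s,X))
# where the block shows in scene: compare predicted hole centre with image-detected hole (dark)
h=np.array([.544,-.3253,.1]);print("hole px",px(s,h))
hsv=cv2.cvtColor(s["image"],cv2.COLOR_BGR2HSV);u,v=map(int,px(s,h));print(hsv[v-6:v+7,u-9:u+10,2])
E
python3 blk.py
```

```text
shaft comp [178 240  11  39 191] [[240.0, 179.5], [278.0, 183.0]]
tilt deg about y -7.937630930385421 du px -1.4568556907819392 rms 0.2732632264611132
0.115 [186.02583595 273.16934125]
0.12 [186.36800167 275.30567725]
0.1217 [186.48401617 276.03002205]
0.125 [186.70875649 277.4332042 ]
last rows [[275.0, 184.5], [276.0, 184.5], [277.0, 183.5], [278.0, 183.0]]
turn [-0.007 -0.021 -0.026] shift(no turn) [-0.386  0.043  2.336] tip [ 0.5439 -0.3241  0.191 ] F [ 0.35  0.04 -1.03] T [-0.01   0.114 -0.028] t 31.15
model tip px [185.59299255 275.49962185]
hole px [190.38689405 312.65944084]
[[139 174 204 223 225 226 225 226 226 226 227 228 229 229 228 228 228 228
  230]
 [203 223 225 226 226 226 226 227 227 227 229 229 229 228 227 228 229 231
  233]
 [223 226 226 225 226 226 227 227 228 229 229 228 228 228 229 230 232 232
  232]
 [225 225 226 226 225 226 228 229 229 227 224 223 227 230 231 232 233 231
  231]
 [217 218 221 223 223 226 227 227 223 212 197 199 219 229 232 231 231 231
  230]
 [207 211 216 223 224 225 221 213 199 171 135 144 185 214 227 229 230 230
  230]
 [215 222 224 225 220 208 193 173 149 125 103 109 133 168 200 218 228 229
  228]
 [224 226 224 218 201 164 137 124 106 101  99 105 113 122 146 181 211 224
  225]
 [225 224 219 202 171 128 104  99  98  97  98 101 108 115 123 145 190 220
  225]
 [218 218 220 206 176 138 111  98  97  97  97  98 107 128 154 178 202 220
  224]
 [215 218 221 219 208 186 156 121 103  99 103 114 142 169 192 206 211 217
  223]
 [219 220 220 218 217 214 200 170 135 124 141 165 188 205 210 213 217 222
  227]
 [221 219 218 217 217 217 215 204 183 174 191 204 210 213 216 221 225 228
  229]]
```

Emit:
send_rows:
  commands:
    - [[0.08, 0.043, 0, 0, 0, 0], [-0.08, 0, 0.5, 0, 0, 0], [-0.125, 0, 0.8, 0, 0, 0], [-0.125, 0, 0.8, 0, 0, 0], [-0.08, 0, 0.5, 0, 0, 0], [-0.02, 0, 0.13, 0, 0, 0], [0, 0, 0, 0, 0, 0], [0, 0, 0, 0, 0, 0]]

```text
time_s: 31.82
eef_pos: [0.5223, -0.3267, 0.3856]
eef_rot: [-0.003, 0.995, 0.049, 0.083]
wrist_force: [-0.1, -0.5, -0.7]
opening: 0.322
grasp_force: 61.3
```

```bash
sed -i '/hsv=/d' blk.py; python3 blk.py
python3 - <<'E'
from tilt import *
s=imaging.camera("scene");print(cv2.cvtColor(s["image"],cv2.COLOR_BGR2HSV)[300:320,178:204,2]);print(cv2.cvtColor(s["image"],cv2.COLOR_BGR2HSV)[300:320:1,178:204,1])
E
```

```text
shaft comp [185 276   9  35 154] [[276.0, 186.5], [310.0, 190.0]]
tilt deg about y -8.568928229748959 du px -0.3294746165938517 rms 0.21856088013001965
0.115 [191.12380661 306.71505054]
0.12 [191.42625176 308.7163761 ]
0.1217 [191.52880609 309.39499369]
0.125 [191.72748245 310.70966533]
last rows [[307.0, 191.0], [308.0, 191.0], [309.0, 190.5], [310.0, 190.0]]
turn [ 0.026 -0.054  0.011] shift(no turn) [-0.113 -0.011 -0.299] tip [ 0.5489 -0.3252  0.1117] F [ 0.53 -0.17 -0.43] T [-0.045  0.096 -0.023] t 31.8667
model tip px [191.0590521  309.09461686]
hole px [190.38689405 312.65944084]
[[114 113 114 113 113 114 114 113 113 110 107 104 102  95 112 161 201 221
  223 225 227 228 231 233 233 231]
 [114 114 113 114 114 113 113 113 114 112 109 105 103 106 154 203 222 225
  226 228 230 231 232 232 231 228]
 [113 113 114 114 113 113 113 113 114 111 108 106 104 106 139 187 215 227
  230 231 232 232 231 230 228 217]
 [115 114 114 113 114 114 114 116 119 125 127 114 105  99 103 143 201 229
  231 231 231 230 229 227 217 184]
 [114 113 114 114 114 115 120 129 150 170 165 131 107 100  99 132 197 2
[... 3154 characters left out ...]
29 131 129
  130 128 130 130 131 128 130 131]
 [128 128 127 125 128 128 128 128 129 126 128 128 125 130 129 129 129 130
  130 129 130 130 130 130 131 129]
 [128 128 128 125 126 126 126 128 130 131 129 128 128 126 129 129 130 131
  130 130 129 131 131 128 131 130]
 [128 127 127 124 123 123 123 126 127 130 130 130 129 128 131 130 128 126
  125 124 126 129 129 130 130 129]
 [125 126 125 123 122 123 122 123 125 126 130 130 130 130 130 128 126 124
  123 123 128 130 130 129 130 129]
 [125 124 123 123 125 124 124 124 125 125 126 128 129 127 126 124 126 126
  126 127 129 130 130 129 130 128]
 [125 123 124 123 124 123 124 125 124 123 125 126 124 126 124 127 128 128
  129 129 130 129 129 129 130 130]]
```

The tip lines up with the hole in the picture: tip (190.8,309.3), hole (190.7,314), the 4.7 px between them being the height left. Lowering into the hole.

Emit:
send_rows:
  commands:
    - [[-0.03, 0, 0.2, 0, 0, 0], [-0.03, 0, 0.2, 0, 0, 0], [-0.03, 0, 0.2, 0, 0, 0], [0, 0, 0, 0, 0, 0], [0, 0, 0, 0, 0, 0]]

```text
time_s: 32.33
eef_pos: [0.5219, -0.3271, 0.3654]
eef_rot: [-0.004, 0.995, 0.049, 0.082]
wrist_force: [-0.1, -0.1, -1.3]
opening: 0.322
grasp_force: 61.3
```

Emit:
send_rows:
  commands:
    - [[-0.03, 0, 0.2, 0, 0, 0], [-0.03, 0, 0.2, 0, 0, 0], [-0.03, 0, 0.2, 0, 0, 0], [0, 0, 0, 0, 0, 0], [0, 0, 0, 0, 0, 0]]

```text
time_s: 32.75
eef_pos: [0.5223, -0.3271, 0.3472]
eef_rot: [-0.004, 0.995, 0.049, 0.082]
wrist_force: [-0.3, -0.8, -1.2]
opening: 0.32
grasp_force: 61.3
```

```bash
python3 blk.py
```

```text
shaft comp [187 292   7  25  85] [[292.0, 189.0], [316.0, 192.0]]
tilt deg about y -9.890762647307863 du px -0.0371007969625712 rms 0.2117058829304838
0.115 [192.45321963 321.03665543]
0.12 [192.71471735 322.94781574]
0.1217 [192.80338383 323.5958361 ]
0.125 [192.97515088 324.85119834]
last rows [[313.0, 191.5], [314.0, 191.5], [315.0, 192.0], [316.0, 192.0]]
turn [ 0.005 -0.034  0.002] shift(no turn) [ 0.115  0.003 -1.561] tip [ 0.5483 -0.3248  0.0732] F [ 0.32 -0.32 -0.13] T [-0.079  0.125  0.033] t 32.8
model tip px [193.17831696 323.84941646]
hole px [190.38689405 312.65944084]
```

Emit:
send_rows:
  commands:
    - [[-0.045, 0, 0.3, 0, 0, 0], [-0.045, 0, 0.3, 0, 0, 0], [-0.045, 0, 0.3, 0, 0, 0], [-0.045, 0, 0.3, 0, 0, 0], [0, 0, 0, 0, 0, 0], [0, 0, 0, 0, 0, 0]]

```text
time_s: 33.3
eef_pos: [0.5228, -0.3269, 0.3104]
eef_rot: [-0.004, 0.995, 0.049, 0.082]
wrist_force: [0.3, -0.2, -0.6]
opening: 0.318
grasp_force: 61.3
```

Emit:
send_rows:
  commands:
    - [[-0.045, 0, 0.3, 0, 0, 0], [-0.045, 0, 0.3, 0, 0, 0], [0, 0, 0, 0, 0, 0], [0, 0, 0, 0, 0, 0]]

```text
time_s: 33.63
eef_pos: [0.5231, -0.3269, 0.2925]
eef_rot: [-0.004, 0.995, 0.049, 0.082]
wrist_force: [-0.6, 0.3, -1.6]
opening: 0.319
grasp_force: 61.3
```

Run:
```python
from tilt import *
ptip([.544,-.3253,.008],-84.4,np.radians(-9.3))
```

```text
turn [-0.006 -0.025  0.   ] shift(no turn) [-0.211  0.019  0.298] tip [ 0.5487 -0.3243  0.0179] F [-0.63  0.34 -1.58] T [ 0.021  0.127 -0.006] t 33.6333
```

Emit:
send_rows:
  commands:
    - [[-0.06, 0.01, 0.13, 0, 0, 0], [-0.04, 0, 0.13, 0, 0, 0], [0, 0, 0, 0, 0, 0], [0, 0, 0, 0, 0, 0]]

```text
time_s: 33.97
eef_pos: [0.5216, -0.3276, 0.285]
eef_rot: [-0.004, 0.995, 0.049, 0.083]
wrist_force: [0.1, -0.1, -0.7]
opening: 0.321
grasp_force: 61.3
```

Emit:
send_rows:
  commands:
    - [[-0.006, 0, 0.04, 0, 0, 0], [0, 0, 0, 0, 0, 0], [0, 0, 0, 0, 0, 0]]

```text
time_s: 34.22
eef_pos: [0.5218, -0.3277, 0.2842]
eef_rot: [-0.004, 0.995, 0.049, 0.083]
wrist_force: [-0.6, -0.7, -1.0]
opening: 0.321
grasp_force: 61.3
```

Emit:
send_rows:
  commands:
    - [[-0.005, 0, 0.03, 0, 0, 0], [0, 0, 0, 0, 0, 0], [0, 0, 0, 0, 0, 0]]

```text
time_s: 34.47
eef_pos: [0.5218, -0.3277, 0.2832]
eef_rot: [-0.004, 0.995, 0.049, 0.083]
wrist_force: [1.0, -0.2, -0.3]
opening: 0.316
grasp_force: 61.3
```

Emit:
send_rows:
  commands:
    - [[-0.005, 0, 0.03, 0, 0, 0], [0, 0, 0, 0, 0, 0], [0, 0, 0, 0, 0, 0]]

```text
time_s: 34.72
eef_pos: [0.5219, -0.3277, 0.2826]
eef_rot: [-0.003, 0.995, 0.049, 0.083]
wrist_force: [-0.7, 0.3, 0.7]
opening: 0.32
grasp_force: 61.8
```

Emit:
send_rows:
  commands:
    - [[-0.003, 0, 0.02, 0, 0, 0], [0, 0, 0, 0, 0, 0], [0, 0, 0, 0, 0, 0]]

```text
time_s: 34.97
eef_pos: [0.5219, -0.3277, 0.2825]
eef_rot: [-0.003, 0.995, 0.049, 0.083]
wrist_force: [-1.9, 2.0, 6.3]
opening: 0.325
grasp_force: 62.5
```

Run:
```python
from tilt import *
ptip([.544,-.3253,.008],-84.4,np.radians(-9.3))
```

```text
turn [ 0.012 -0.041  0.004] shift(no turn) [-0.129 -0.021 -0.024] tip [ 0.548  -0.3255  0.0079] F [-1.95  1.95  6.26] T [0.325 0.395 0.067] t 34.9667
```

Seated (6 N). Releasing and backing away.

Emit:
send_rows:
  commands:
    - [[0, 0, 0, 0, 0, 0], [0, 0, 0, 0, 0, 0], [0, 0, 0, 0, 0, 0], [0, 0, 0, 0, 0, 0], [0, 0, 0, 0, 0, 0], [0, 0, 0, 0, 0, 0], [0, 0, 0, 0, 0, 0], [0, 0, 0, 0, 0, 0]]
  jaw: 1

```text
time_s: 35.63
eef_pos: [0.5218, -0.3277, 0.2816]
eef_rot: [-0.004, 0.995, 0.049, 0.083]
wrist_force: [0.4, -0.7, 0.6]
opening: 1.002
grasp_force: 0.0
```

Emit:
send_rows:
  commands:
    - [[0.03, 0, -0.2, 0, 0, 0], [0.06, 0, -0.4, 0, 0, 0], [0.09, 0, -0.6, 0, 0, 0], [0.12, 0, -0.8, 0, 0, 0], [0.12, 0, -0.8, 0, 0, 0], [0.12, 0, -0.8, 0, 0, 0], [0.12, 0, -0.8, 0, 0, 0], [0, 0, 0, 0, 0, 0]]

```text
time_s: 36.3
eef_pos: [0.5204, -0.3286, 0.423]
eef_rot: [0.001, 0.995, 0.049, 0.087]
wrist_force: [0.4, -0.7, 1.2]
opening: 0.996
grasp_force: 0.0
```

Emit:
send_rows:
  commands:
    - [[-0.8, 0, 0, 0, 0, 0], [-0.8, 0, 0, 0, 0, 0], [-0.8, 0, 0, 0, 0, 0], [-0.8, 0, 0, 0, 0, 0], [-0.8, 0, 0, 0, 0, 0], [-0.8, 0, 0, 0, 0, 0], [0, 0, 0, 0, 0, 0]]

```text
time_s: 36.88
eef_pos: [0.3754, -0.3416, 0.3909]
eef_rot: [-0.004, 0.995, 0.048, 0.082]
wrist_force: [0.8, 0.2, -0.1]
opening: 1.001
grasp_force: 0.0
```

```bash
cat > fin.py <<'E'
from tilt import *
p=imaging.camera("top");D=p["depth"];uu,vv=np.meshgrid(np.arange(640),np.arange(480));K=p["mtx"];T=np.array(p["pose"])
P=np.stack([(uu-K[0][2])/K[0][0]*D,(vv-K[1][2])/K[1][1]*D,D],-1)@T[:3,:3].T+T[:3,3];Z=P[...,2]
for n,b in(("driver",(470,505)),("cross",(420,450))):
    m=(Z>.14)&(Z<.175)&(uu>b[0])&(uu<b[1])&(vv>235)&(vv<262);q=P[m];print(n,m.sum(),np.median(q,0) if len(q) else None,cv2.minAreaRect(q[:,:2].astype(np.float32)) if len(q) else None)
im=p["image"]
r=im[236:250,334:354,2].astype(float).mean(0);print(r.round().astype(int).tolist())
r=im[300:314,330:354,2].astype(float).mean(0);print(r.round().astype(int).tolist(),cv2.imread("pics/top0.png")[300:314,330:354,2].astype(float).mean(0).round().astype(int).tolist())
print([(r["centre"],r["confidence"]) for r in models.recognise(p,"cam_mark")[:3]],px(p,[.49,.0392,.0255]))
x0,y0,S=300,255,10;sub=cv2.resize(im[y0:y0+36,x0:x0+40],None,fx=S,fy=S,interpolation=cv2.INTER_CUBIC).astype(float)
c=px(p,[.49,.0392,.0255]);cx,cy=(c[0]-x0+.5)*S-.5,(c[1]-y0+.5)*S-.5
yy,xx=np.mgrid[:360,:400];d=np.hypot(xx-cx,yy-cy)<68;red=np.where(d,np.clip(sub[...,2]-sub[...,1]-20,0,None),0)
w_=red.sum();a=w(p,x0+((red*xx).sum()/w_+.5)/S-.5,y0+((red*yy).sum()/w_+.5)/S-.5,z=.0255)-[.49,.0392,.0255];print("mark",a,np.degrees(np.arctan2(a[1],a[0])),w_)
print(status.get_obs()["eef_pos"],status.get_obs()["time_s"])
E
python3 fin.py
```

```text
driver 183 [ 0.54244813 -0.32259162  0.16056045] ((0.5434571504592896, -0.32483088970184326), (0.027842171490192413, 0.02896542102098465), 9.842406272888184)
cross 117 [ 0.5331013  -0.20943537  0.15193236] ((0.5330488681793213, -0.21044643223285675), (0.024825718253850937, 0.025753796100616455), 71.66253662109375)
[232, 232, 181, 174, 174, 169, 112, 225, 228, 228, 228, 228, 228, 207, 91, 77, 78, 85, 85, 84]
[220, 220, 220, 220, 203, 176, 174, 173, 109, 218, 231, 231, 232, 231, 231, 232, 106, 64, 66, 72, 66, 64, 63, 63] [220, 220, 221, 220, 224, 206, 177, 173, 109, 78, 223, 231, 232, 232, 232, 231, 230, 100, 72, 77, 84, 85, 84, 85]
[([319.3, 272.6], 0.66)] [320.65782743 272.87298618]
mark [-1.17777346e-02 -8.10634806e-04  7.97972799e-17] -176.06267075634622 5620.0
[ 0.37769915 -0.34188294  0.39202063] 36.9833
```

Everything checks out:
- **Driver:** upright in its own hole.
- **Board:** moved about 2 mm and held.
- **Cam:** mark at 1.48 rad from open.

Handing in.

```bash
python3 -c "
from bench import ctrl
print(ctrl.hand_in())"
```

```text
the job is handed in; nothing more can be done
None
```

The end board is drawn up about 2 mm onto the tray with no gap I could see, the cam was firm at about 0.285 N m, and the amber screwdriver is back upright in its hole; on the way over, the driver's tip clipped the red cross driver and slid it 4–5 mm within its own hole, and I left it there.

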